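# Take up a tube rotator's brake by its star wheel

### The job

Take the adjusting tool out of its stand and put its blade down through the narrow slot on top of the tube rotator to work the star wheel inside, one tooth at a time, in the direction of the arrow beside the slot, until the wheel comes up firm against its stop; snug it there for a moment with a steady push of about 16 N, and never press the tool on the rotator with more than 22 N. Leave the wheel bearing on its stop, put the tool back upright and fully home in its stand, and leave the beaker, dropper bottle and jar standing where they are.

Things in the scene. Friction and masses are not known exactly. Their poses are not given: they have to be found in the camera images.
- slot (a point): Centre of the access slot, in the level top face of the tube rotator, 100 mm above the bench. +x runs along the slot, the way the arrow points and the wheel's top must go; z up. The slot is 25 mm long (x) and 11 mm wide (y) in a 4 mm thick aluminium plate 110 x 64 mm. The wheel meets its stop with the blade between 8 mm behind and 7 mm ahead of the slot's centre, short of the slot's end.
- tool_handle (a point): Centre of the adjusting tool's handle: black, 24 x 24 mm square, 48 mm tall, upright in the stand. Below it on its axis a flat steel blade 4 mm thick (tool x), 8 mm wide (tool y), 30 mm long; the tip is 54 mm below this point. z up. About 80 g. In the slot, tool x lies along the slot's x (either way round).
- tool_tip (a point): Tip of the tool's blade, 54 mm below the handle's centre; same axes.
- stand_mouth (a point): Centre of the mouth of the tool stand (fixed), an aluminium block 56 x 56 mm, top face 40 mm above the bench, on a 74 x 74 mm base. Its hole is 8 mm (x) by 12 mm (y) and 36 mm deep with a 2 mm chamfer; the tool hangs in it by the handle's flat underside, its x along the stand's x. z up.
- tool: The adjusting tool; origin at the blade's tip.
- rotator: The tube rotator (fixed): white housing on a grey 130 x 84 mm foot, grey drum 100 mm across on its +y side, 42 to 56 mm from the slot's centre, up to 12 mm above the top. Origin under the foot, 100 mm below the slot, same axes. Inside, a hidden, slightly springy brake shoe stops the wheel after 0.65 to 1.4 rad; till then friction takes about 4 N at the teeth and the wheel stays where it is left.
- beaker: Glass beaker, 53 mm across, 64 mm tall, empty, loose bystander; origin at its underside.
- dropper: Brown dropper bottle, 37 mm across, 102 mm tall, loose bystander; origin at its underside.
- jar: White porcelain jar with lid, 63 mm across, 86 mm tall, loose bystander; origin at its underside.
- star_wheel: Star wheel under the slot; origin at its centre, 38 mm below the slot's centre, axle along the slot's y. 12 steel teeth 3.5 mm thick, 12 mm wide, every 30 degrees; tips at radius 30 mm (8 mm below the top face), root at 19.5 mm. Its own z axis runs along a tooth. A blade tip 14 to 16 mm below the top face is well between the teeth; above 11 mm it is not.

How it is judged:
By the outcome, as a careful person would: the job done as asked, in the order asked, and still so for the second after the job is handed in, with the robot touching nothing.
It also fails if it takes over 70 s, if anything falls off the work surface, if the arm or the gripper's body presses on something with over 40 N, if the wrist force passes 120 N, or if a joint passes its speed limit or range.

### The arm

A 6-joint arm with a two-finger parallel gripper is mounted at the origin on a cart in front of the work surface, level with it; the furniture and walls round the work are solid. World frame = base frame: x ahead of the robot, y to its left, z up, the work surface at z = 0. Lengths are in m, angles in rad, forces in N, time in s.
With the tool pointing down it reaches from about 0.35 to 0.975 m from the base axis. Payload 4.9 kg.
Tool frame: the origin (TCP) lies on the mounting face of the last link; the fingertips stand 173 mm ahead of it and the grasp point (between the pads) lies 155 mm ahead of it; x points along the fingers, z is the direction in which the jaws open and shut, and the axes are right-handed (so a half turn about x gives the same grasp; the last joint's range is limited). The gripper opens to 85 mm and grips with 20 to 120 N. Pads are 22 mm wide; open, the fingers measure 114 mm over their backs; the gripper's body (76 mm by 85 mm) begins 54 mm behind the grasp point. The pads swing forward as they close: fully open they stand 13 mm farther back than shut.
Start: joints at [-1.239, 0.053, 1.613, -0, 1.476, -0.119], TCP at [0.272, -0.563, 0.405] pointing down, gripper open.
Joint ranges: [-3.01, 3.01], [-1.01, 2.22], [0.06, 2.58], [-1.02, 4.17], [0.09, 2.62], [-3.14, 3.14]. Speed limits (rad/s): [2.57, 2.57, 3.14, 3.14, 3.14, 3.14].

### API

Orientations are given as a rotation vector (axis times angle).
In Python, from station import get_obs, get_image, get_calibration, finish_job, look_for, masks_of, tip_of gives the robot as it stands.
- The arm moves only by the tool carry_out, never from a script. Its argument "increments" is a list of rows, each a list of 3 entries, a list of its own where there are three numbers: the turn, a rotation vector about the world's x, y, z in units of 0.1 rad (1.0 is 0.1 rad), then the shift along the world's x, y, z in units of 20 mm (1.0 is 20 mm), then the opening, from 0 (shut) to 1 (fully open). A call has 1 to 8 rows; each row shifts and turns the pose as measured when the row begins; what a row does not reach is not made up. A row lasts 1/10 s, in which the tool goes at most 50 mm and 8.59 degrees, less where a joint would pass 70% of its speed; a pose out of reach is approached as far as the arm can. A call with a number of a shift or a turn outside -1 to 1 is refused whole. A call with a gripper value outside its range is refused whole. The fingers move at their own pace and stop on an object; "squeeze" is the grip in N (left out, the last holds). Time passes only in rows, so rows that do not move let the fingers close. It gives the time, the measured TCP pose, the force and the opening at its end, in the units of the state.
- get_obs(): the state, without advancing time (a new reading comes with each control period).
- get_image(name): name is "scene" or "top" or "wrist"; returns (picture, depth): 480x640x3 uint8, blue, green, red; 480x640 float32, m along the optical axis (not along the pixel's ray), 0 where there is no reading.
- get_calibration(name): a dict with "fx", "fy", "cx", "cy" (pixels), "position" and "orientation" of the camera in the world. Camera axes: x right, y down, z forward; pixel columns grow to the right and rows downward; lengths in m; the calibration is good to about 2 mm. A picture is of the moment at which its call begins: read the wrist's pose just before it. get_calibration takes no time and is no camera call; for the wrist camera it gives the pose at the moment of the call.
- finish_job(): hands the job in, once; it reports no verdict.
Trained networks look in the newest picture that a camera, given by its name, has taken for a name from the list of things; names that differ only in an ending like _2 or _b are one class to them, and where a whole thing is asked for, a point or a joint stands for the part that bears it (a point fixed in the world has none). Each returns a list of dicts, best first, with "p" (0 to 1); they miss things now and then, are a little off and sometimes report something else, mostly with a low value. They report only what shows in the picture. A call takes as long as a camera call.
- look_for(camera, query): "centre" ([column, row] in pixels, amid what is visible of it).
- masks_of(camera, query): "region" (480x640 bool, what is visible of it) and "centre" ([column, row] in pixels, amid what is visible of it).
- tip_of(camera, query): "centre" ([column, row] in pixels: a listed point, or the origin of a listed thing).
The state is a dict: "t": time; "q": joint angles; "dq": joint speeds; "effort": joint torques, N m; "tool_pos": TCP position; "tool_rot": TCP orientation; "contact_force": force on the tool from outside, world axes, zero at the start; "wrist_torque": the same for the moment, N m; "opening": finger opening in m.
Only numpy, scipy, OpenCV 4.12 (cv2) and the standard library are available. Lean on these libraries where they do the work, as an engineer would, in place of code of your own. Each camera call takes 0.05 s, during which the arm holds its last target.

## Working session

There is one attempt and no reset: what is moved stays moved. The work goes in short steps, Python scripts to look and compute and a tool call to move; the robot and the scene stay as the last step left them, time stands still between calls to the robot, and variables do not carry over. Pictures are saved under pics/ and viewed, and the job is handed in when it is done.

Besides the shell and the picture viewer there is one more tool, called after "Emit:" by a JSON object that holds its "method" and its "body", one argument or row to a line. carry_out: Moves the arm, as the interface text tells. Shifts and turns lie within -1 to 1; 1 stands for 20 mm of shift or 0.1 rad of turn. Its arguments: {"type":"object","properties":{"increments":{"type":"array","items":{"type":"array"}},"squeeze":{"type":"number"}},"required":["increments"]}

```bash
ls; mkdir -p pics
cat > h.py <<'E'
import numpy as np, cv2
from scipy.spatial.transform import Rotation as R
from station import *
def cal(n):
    c=get_calibration(n); o=np.array(c["orientation"],float)
    M=R.from_rotvec(o).as_matrix() if o.size==3 else (o if o.shape==(3,3) else R.from_quat(o).as_matrix())
    return c,M,np.array(c["position"])
def w(n,u,v,d):
    c,M,p=cal(n); return p+M@(np.array([(u-c["cx"])/c["fx"],(v-c["cy"])/c["fy"],1])*d)
def wz(n,u,v,z):
    c,M,p=cal(n); r=M@np.array([(u-c["cx"])/c["fx"],(v-c["cy"])/c["fy"],1]); return p+r*(z-p[2])/r[2]
def proj(n,P):
    c,M,p=cal(n); q=M.T@(np.array(P)-p); return np.array([c["fx"]*q[0]/q[2]+c["cx"],c["fy"]*q[1]/q[2]+c["cy"]])
E
python3 - <<'E'
from h import *
o=get_obs();print({k:np.round(v,3) for k,v in o.items()})
for n in("scene","top","wrist"):
    p,d=get_image(n);cv2.imwrite(f"pics/a_{n}.png",p);np.save(f"pics/a_{n}.npy",d);c=get_calibration(n);print(n,c)
    if n!="wrist":
      for q in["slot","tool_handle","stand_mouth","tool_tip","beaker","dropper","jar"]:
        try:print(q,[(np.round(e["centre"],1),round(e["p"],2)) for e in tip_of(n,q)[:2]])
        except Exception as e: print(q,e)
print(get_obs()["t"])
E
```

```text
pics
{'t': np.float64(0.0), 'q': array([-1.239,  0.053,  1.614, -0.   ,  1.476, -0.119]), 'dq': array([-0.   , -0.001,  0.001, -0.001, -0.001, -0.001]), 'effort': array([-2.0000e-03, -3.9368e+01, -3.7018e+01, -0.0000e+00,  7.0000e-03,
        0.0000e+00]), 'tool_pos': array([ 0.272, -0.562,  0.403]), 'tool_rot': array([ 0.872,  1.391, -0.87 ]), 'contact_force': array([-0.519,  0.801,  0.285]), 'wrist_torque': array([ 0.015,  0.01 , -0.088]), 'opening': np.float64(0.085)}
scene {'fx': 615.4116518742658, 'fy': 615.4116518742658, 'cx': 334.413711238663, 'cy': 233.1391741266719, 'position': array([0.13510431, 0.88371958, 0.63395766]), 'orientation': array([-0.57813814,  2.43279342, -1.48556849])}
slot [(array([328.5, 259.7]), 0.73)]
tool_handle [(array([397.1, 208.5]), 0.56)]
stand_mouth [(array([394.4, 219.8]), 0.65), (array([327.1, 260.6]), 0.18)]
tool_tip []
beaker [(array([330.9, 235.2]), 0.83)]
dropper [(array([291.1, 262.3]), 0.68), (array([392.6, 230. ]), 0.24)]
jar [(array([205.3, 338.1]), 0.56)]
top {'fx': 607.0068396741449, 'fy': 607.0068396741449, 'cx': 328.72535585276984, 'cy': 234.92759384457668, 'position': array([ 0.41990574, -0.02953953,  1.34092682]), 'orientation': array([-2.17457994,  2.12251351, -0.11106717])}
slot [(array([302.1, 240.2]), 0.91), (array([450.9, 255.1]), 0.65)]
tool_handle [(array([456. , 248.7]), 0.54)]
stand_mouth [(array([453.8, 252. ]), 0.97)]
tool_tip []
beaker [(array([414.9, 194.6]), 0.79), (array([228.5, 187.6]), 0.51)]
dropper [(array([358.2, 191.2]), 0.74), (array([226. , 186.1]), 0.15)]
jar [(array([228.9, 189. ]), 0.74)]
wrist {'fx': 420.6836038011399, 'fy': 420.6836038011399, 'cx': 322.37534514392183, 'cy': 235.56874578104564, 'position': array([ 0.34709488, -0.52658302,  0.37463739]), 'orientation': array([ 2.41603857, -1.51390651, -0.25378457])}
0.85
```

View pics/a_scene.png

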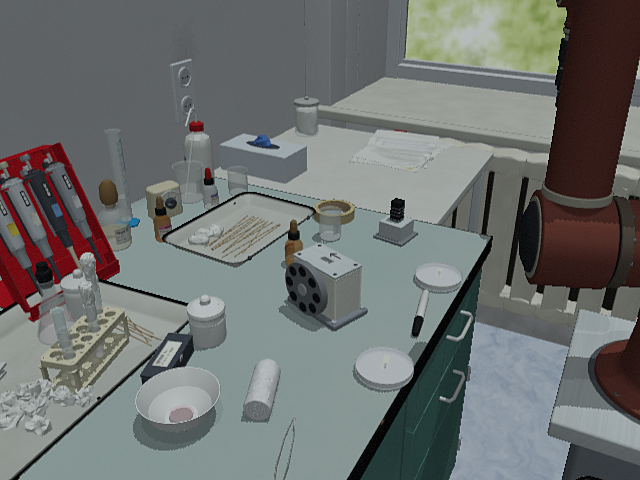

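View pics/a_top.png

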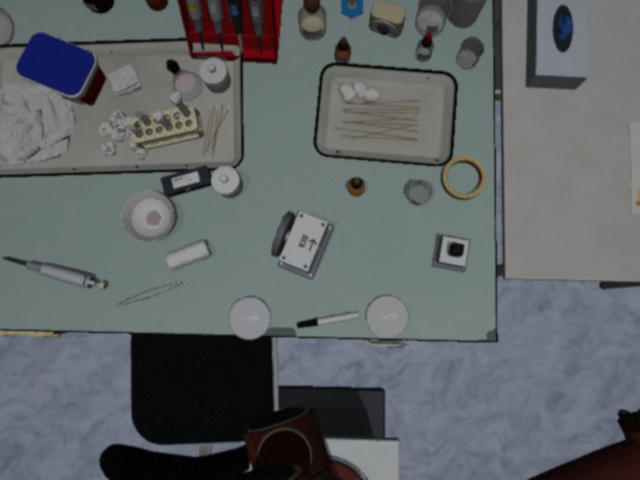

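Run:
```python
from h import *
p=cv2.imread("pics/a_top.png")
cv2.imwrite("pics/a_topc.png",cv2.resize(p[150:300,200:500],None,fx=2.66,fy=2.66,interpolation=cv2.INTER_CUBIC))
p=cv2.imread("pics/a_scene.png")
cv2.imwrite("pics/a_scenec.png",cv2.resize(p[180:330,250:450],None,fx=4,fy=4,interpolation=cv2.INTER_CUBIC))
for q,u,v,z in[("slot",302.1,240.2,.1),("handle",456,248.7,.088),("mouth",453.8,252,.04)]: print(q,wz("top",u,v,z))
for q,u,v,z in[("slot",328.5,259.7,.1),("handle",397.1,208.5,.064),("mouth",394.4,219.8,.04)]: print(q,wz("scene",u,v,z))
```

```text
slot [0.56074539 0.05144137 0.1       ]
handle [ 0.55184023 -0.26657202  0.088     ]
mouth [ 0.54967171 -0.2709515   0.04      ]
slot [0.55759346 0.05046366 0.1       ]
handle [ 0.55480329 -0.2761839   0.064     ]
mouth [ 0.55625435 -0.26714657  0.04      ]
```

View pics/a_topc.png

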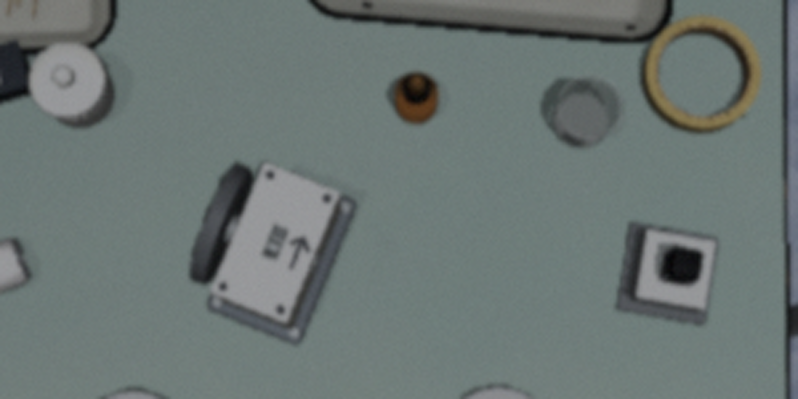

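View pics/a_scenec.png

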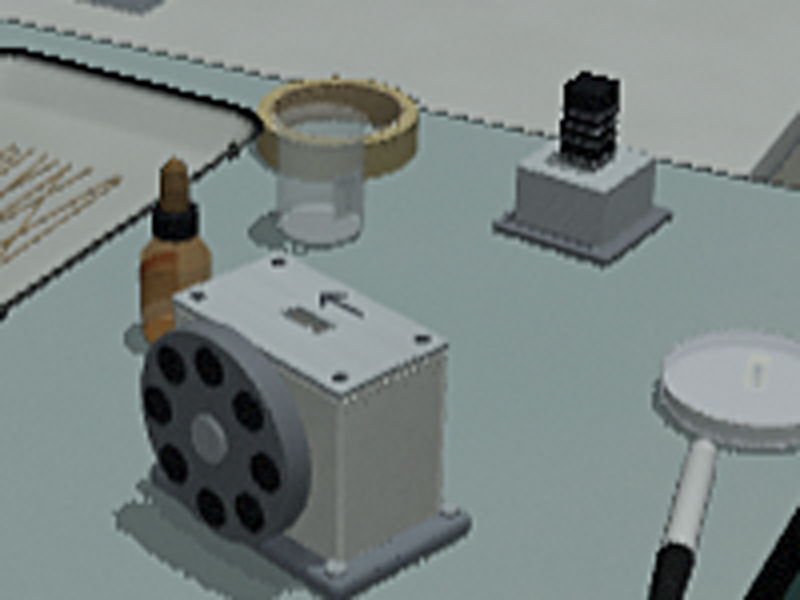

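View pics/a_wrist.png

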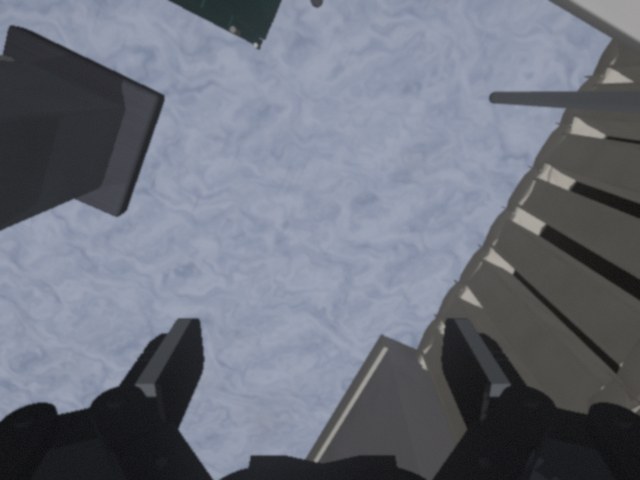

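Run:
```python
from h import *
o=get_obs();M=R.from_rotvec(o["tool_rot"]).as_matrix();print(np.round(M,3))
p=cv2.imread("pics/a_top.png");g=p.min(2)
for nm,(u0,u1,v0,v1),z in[("rot",(265,340,200,290),.1),("stand",(425,480,225,280),.04)]:
    s=g[v0:v1,u0:u1]; 
    t=165; m=(s>t).astype(np.uint8); m=cv2.morphologyEx(m,cv2.MORPH_CLOSE,np.ones((11,11)))
    n,l,st,ce=cv2.connectedComponentsWithStats(m);i=1+st[1:,4].argmax()
    c=max(cv2.findContours((l==i).astype(np.uint8),0,2)[0],key=cv2.contourArea)
    b=cv2.boxPoints(cv2.minAreaRect(c))+[u0,v0]
    W=np.array([wz("top",*q,z) for q in b]);print(nm,b.round(1).tolist(),W.round(4).tolist(),W.mean(0).round(4))
    for k in range(4):
        e=W[(k+1)%4]-W[k];print(np.linalg.norm(e).round(4),np.degrees(np.arctan2(e[1],e[0])).round(1))
print(g[200:290,265:340].max(),g[240:265,440:470].max())
```

```text
[[-0.     0.9    0.436]
 [-0.     0.436 -0.9  ]
 [-1.    -0.     0.   ]]Traceback (most recent call last):
  File "<stdin>", line 7, in <module>
ValueError: attempt to get argmax of an empty sequence
```

Run:
```python
from h import *
p=cv2.imread("pics/a_top.png");g=p.min(2)
for nm,(u0,u1,v0,v1),z in[("rot",(265,340,200,290),.1),("stand",(425,480,225,280),.04)]:
    s=g[v0:v1,u0:u1]; 
    t,m=cv2.threshold(s,0,1,cv2.THRESH_OTSU); m=(s>max(t,s.max()-45)).astype(np.uint8);print(t,s.max()); m=cv2.morphologyEx(m,cv2.MORPH_CLOSE,np.ones((11,11)))
    n,l,st,ce=cv2.connectedComponentsWithStats(m);i=1+st[1:,4].argmax()
    c=max(cv2.findContours((l==i).astype(np.uint8),0,2)[0],key=cv2.contourArea)
    b=cv2.boxPoints(cv2.minAreaRect(c))+[u0,v0]
    W=np.array([wz("top",*q,z) for q in b]);print(nm,b.round(1).tolist(),W.round(4).tolist(),W.mean(0).round(4))
    for k in range(4):
        e=W[(k+1)%4]-W[k];print(np.linalg.norm(e).round(4),np.degrees(np.arctan2(e[1],e[0])).round(1))
```

```text
93.0 154
rot [[265.0, 200.0], [339.0, 200.0], [339.0, 289.0], [265.0, 289.0]] [[0.643, 0.1312, 0.1], [0.6464, -0.0226, 0.1], [0.4625, -0.0269, 0.1], [0.4587, 0.1242, 0.1]] [0.5527 0.0515 0.1   ]
0.1538 -88.7
0.184 -178.7
0.1511 91.4
0.1844 2.2
85.0 152
stand [[425.0, 225.0], [479.0, 225.0], [479.0, 279.0], [425.0, 279.0]] [[0.6067, -0.209, 0.04], [0.6094, -0.325, 0.04], [0.4931, -0.3245, 0.04], [0.4903, -0.2097, 0.04]] [ 0.5499 -0.2671  0.04  ]
0.116 -88.7
0.1162 179.7
0.1148 91.4
0.1164 0.3
```

Emit:
{"method": "carry_out", "body": {
  "increments": [
    [[0,0,-0.4],[0.1,1,0],1],
    [[0,0,-0.4],[0.1,1,0],1],
    [[0,0,-0.4],[0.1,1,0],1],
    [[0,0,-0.4],[0.1,1,0],1],
    [[0,0,-0.4],[0.1,1,0],1],
    [[0,0,-0.4],[0.1,1,0],1],
    [[0,0,-0.4],[0.5,1,0],1],
    [[0,0,-0.4],[0.5,1,0],1]
  ],
  "squeeze": 100
}}

```text
t: 1.65
tool_pos: [0.3036, -0.3987, 0.4048]
tool_rot: [1.124, 1.26, -1.126]
contact_force: [0.1, -0.5, -0.5]
opening: 0.0857
```

Emit:
{"method": "carry_out", "body": {
  "increments": [
    [[0,0,-0.4],[0.9,0.9,-0.2],1],
    [[0,0,-0.4],[0.9,0.9,-0.2],1],
    [[0,0,-0.4],[0.9,0.9,-0.2],1],
    [[0,0,-0.4],[0.9,0.9,-0.2],1],
    [[0,0,-0.4],[0.9,0.9,-0.2],1],
    [[0,0,-0.4],[0.9,0.9,-0.2],1],
    [[0,0,-0.4],[0.9,0.9,-0.2],1],
    [[0,0,0],[0,0,0],1]
  ]
}}

```text
t: 2.45
tool_pos: [0.434, -0.265, 0.3777]
tool_rot: [1.337, 1.114, -1.339]
contact_force: [-1.0, -0.0, -1.0]
opening: 0.0857
```

Run:
```python
from h import *
o=get_obs();print(o["tool_pos"],R.from_rotvec(o["tool_rot"]).as_matrix().round(4))
p,d=get_image("wrist");cv2.imwrite("pics/b.png",p);np.save("pics/b.npy",d)
c,M,q=cal("wrist");np.savez("pics/b_cal.npz",M=M,p=q);print(q,M.round(3))
```

```text
[ 0.43397692 -0.26497954  0.37774604] [[ 0.0023  0.9842 -0.177 ]
 [-0.0052 -0.177  -0.9842]
 [-1.      0.0032  0.0047]]
[ 0.51530392 -0.28121839  0.34823257] [[-0.177 -0.931 -0.318]
 [-0.984  0.169  0.052]
 [ 0.005  0.322 -0.947]]
```

View pics/b.png

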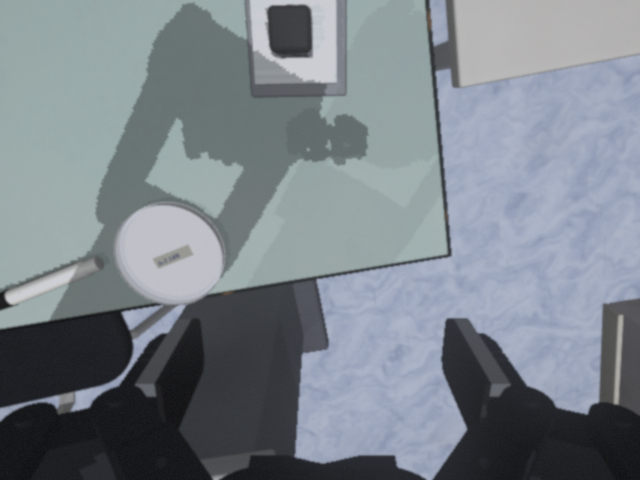

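Emit:
{"method": "carry_out", "body": {
  "increments": [
    [[0,0,0],[1,0.1,-0.3],1],
    [[0,0,0],[1,0.1,-0.3],1],
    [[0,0,0],[1,0.1,-0.3],1],
    [[0,0,0],[1,0.1,-0.3],1],
    [[0,0,0],[0.4,0.1,-0.3],1],
    [[0,0,0],[0,0,0],1]
  ]
}}

```text
t: 3.1
tool_pos: [0.5218, -0.2596, 0.3492]
tool_rot: [1.334, 1.108, -1.343]
contact_force: [1.2, 0.2, -0.4]
opening: 0.0853
```

Run:
```python
from h import *
o=get_obs();print(o["tool_pos"],R.from_rotvec(o["tool_rot"]).as_matrix().round(4))
p,d=get_image("wrist");cv2.imwrite("pics/c.png",p);np.save("pics/c.npy",d)
c,M,q=cal("wrist");np.savez("pics/c_cal.npz",M=M,p=q);print(q)
for s in["tool_handle","stand_mouth"]:
  for e in tip_of("wrist",s)[:1]: print(s,e["centre"],e["p"])
cv2.imwrite("pics/cc.png",cv2.resize(p[0:240,180:440],None,fx=2.5,fy=2.5))
```

```text
[ 0.52177567 -0.2596243   0.34915418] [[ 0.0029  0.9838 -0.1795]
 [-0.011  -0.1795 -0.9837]
 [-0.9999  0.0048  0.0103]]
[ 0.60337901 -0.27560021  0.32006961]
tool_handle [322.4, 180.6] 0.85
```

View pics/cc.png

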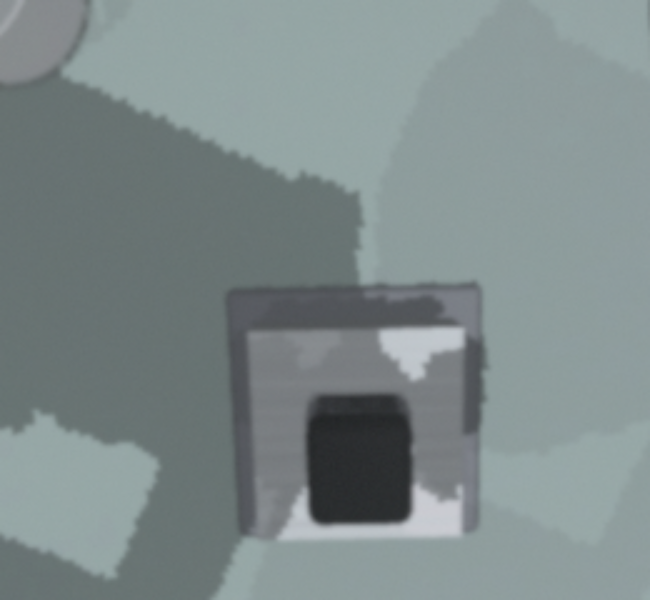

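```bash
cat >> h.py <<'E'
def wzs(f,u,v,z,n="wrist"):
    c=get_calibration(n);k=np.load(f);r=k["M"]@np.array([(u-c["cx"])/c["fx"],(v-c["cy"])/c["fy"],1]);return k["p"]+r*(z-k["p"][2])/r[2]
def box(f,pts,z,off,s):
    W=np.array([wzs(f,u/s+off[0],v/s+off[1],z) for u,v in pts])
    print("mean",W.mean(0).round(4))
    for k in range(len(W)):
        e=W[(k+1)%4]-W[k];print(W[k].round(4),np.linalg.norm(e).round(4),np.degrees(np.arctan2(e[1],e[0])).round(1))
E
python3 - <<'E'
from h import *
box("pics/c_cal.npz",[(246,330),(465,327),(463,535),(258,540)],.04,(180,0),2.5)
box("pics/c_cal.npz",[(309,418),(411,414),(412,523),(310,523)],.088,(180,0),2.5)
box("pics/c_cal.npz",[(228,292),(481,285),(476,530),(240,535)],.0,(180,0),2.5)
d=np.load("pics/c.npy")
k=np.load("pics/c_cal.npz");c=get_calibration("wrist")
for u,v in[(324,187),(290,190),(324,140),(360,150)]:
    print((k["p"]+k["M"]@np.array([(u-c["cx"])/c["fx"],(v-c["cy"])/c["fy"],1])*d[v,u]).round(4))
E
```

```text
mean [ 0.5522 -0.2698  0.04  ]
[ 0.5847 -0.2461  0.04  ] 0.0568 -99.6
[ 0.5752 -0.3021  0.04  ] 0.056 171.0
[ 0.5199 -0.2934  0.04  ] 0.0567 80.9
[ 0.5288 -0.2374  0.04  ] 0.0566 -8.9
mean [ 0.5533 -0.2699  0.088 ]
[ 0.5669 -0.2608  0.088 ] 0.0225 -98.2
[ 0.5637 -0.2831  0.088 ] 0.0249 171.1
[ 0.5391 -0.2793  0.088 ] 0.0233 79.5
[ 0.5434 -0.2564  0.088 ] 0.024 -10.6
mean [ 0.5514 -0.2696  0.    ]
[ 0.5936 -0.239   0.    ] 0.0742 -98.8
[ 0.5822 -0.3123  0.    ] 0.0744 170.6
[ 0.5088 -0.3002  0.    ] 0.0745 80.7
[ 0.5208 -0.2267  0.    ] 0.0739 -9.6
[ 0.5543 -0.27    0.0898]
[ 0.5462 -0.2459  0.0414]
[ 0.5744 -0.2743  0.04  ]
[ 0.5639 -0.2964  0.0409]
```

Emit:
{"method": "carry_out", "body": {
  "increments": [
    [[0,0,1],[0.1,-0.05,-0.2],1],
    [[0,0,1],[0.1,-0.05,-0.2],1],
    [[0,0,1],[0.1,-0.05,-0.2],1],
    [[0,0,1],[0.1,-0.05,-0.2],1],
    [[0,0,1],[0.1,-0.05,-0.2],1],
    [[0,0,1],[0.1,-0.05,-0.2],1],
    [[0,0,1],[0.1,-0.05,-0.2],1],
    [[0,0,1],[0.1,-0.05,-0.2],1]
  ]
}}

```text
t: 4.05
tool_pos: [0.5322, -0.2707, 0.3239]
tool_rot: [0.72, 1.426, -0.718]
contact_force: [-0.6, -0.0, -0.3]
opening: 0.0854
```

Emit:
{"method": "carry_out", "body": {
  "increments": [
    [[0,0,1],[0.1,0,0],1],
    [[0,0,1],[0.1,0,0],1],
    [[0,0,1],[0.1,0,0],1],
    [[0,0,1],[0.1,0,0],1],
    [[0,0,1],[0.1,0,0],1],
    [[0,0,1],[0.1,0,0],1],
    [[0,0,1],[0.1,0,0],1],
    [[0,0,0],[0,0,0],1]
  ]
}}

```text
t: 4.85
tool_pos: [0.541, -0.2734, 0.3287]
tool_rot: [0.16, 1.542, -0.152]
contact_force: [-0.4, -0.7, -0.2]
opening: 0.0856
```

```bash
cat >> h.py <<'E'
def st():
    o=get_obs();M=R.from_rotvec(o["tool_rot"]).as_matrix()
    print("t",round(float(o["t"]),2),"pos",o["tool_pos"].round(4),"zyaw",np.degrees(np.arctan2(M[1,2],M[0,2])).round(2),"x",M[:,0].round(4),"zz",M[2,2].round(4),"F",o["contact_force"].round(2),"op",round(float(o["opening"]),4))
    return o,M
def fix(yaw):
    o,M=st();a=np.radians(yaw)
    x=np.array([0,0,-1.]);z=np.array([np.cos(a),np.sin(a),0]);T=np.stack([x,np.cross(z,x),z],1)
    print("turn units",(R.from_matrix(T@M.T).as_rotvec()/.1).round(3))
E
python3 -c "
from h import *
fix(-9.2)"
```

```text
t 4.85 pos [ 0.541  -0.2734  0.3287] zyaw -11.44 x [ 0.0239  0.0028 -0.9997] zz 0.0229 F [-0.36 -0.68 -0.25] op 0.0856
turn units [-0.032  0.239  0.39 ]
```

Emit:
{"method": "carry_out", "body": {
  "increments": [
    [[0,0.24,0.39],[0.6,0.17,0],1],
    [[0,0,0],[0,0,-0.8],1],
    [[0,0,0],[0,0,-0.8],1],
    [[0,0,0],[0,0,-0.8],1],
    [[0,0,0],[0,0,-0.8],1],
    [[0,0,0],[0,0,0],1]
  ]
}}

```text
t: 5.45
tool_pos: [0.5521, -0.2694, 0.258]
tool_rot: [0.131, 1.572, -0.125]
contact_force: [-0.6, 1.5, -1.0]
opening: 0.0856
```

```bash
python3 -c "
from h import *
fix(-9.2)"
```

```text
t 5.45 pos [ 0.5521 -0.2694  0.258 ] zyaw -9.37 x [-0.0046  0.0041 -1.    ] zz -0.0052 F [-0.62  1.5  -1.03] op 0.0856
turn units [-0.041 -0.046  0.029]
```

Emit:
{"method": "carry_out", "body": {
  "increments": [
    [[-0.04,-0.05,0.03],[0.04,-0.03,-0.7],1],
    [[0,0,0],[0,0,-0.7],1],
    [[0,0,0],[0,0,-0.5],1],
    [[0,0,0],[0,0,0],1]
  ]
}}

```text
t: 5.85
tool_pos: [0.5523, -0.2698, 0.2162]
tool_rot: [0.128, 1.569, -0.125]
contact_force: [1.1, 0.4, -0.1]
opening: 0.0856
```

```bash
python3 -c "
from h import *
fix(-9.2)"
```

```text
t 5.85 pos [ 0.5523 -0.2698  0.2162] zyaw -9.23 x [-0.0018  0.0015 -1.    ] zz -0.002 F [ 1.07  0.44 -0.14] op 0.0856
turn units [-0.015 -0.018  0.006]
```

Emit:
{"method": "carry_out", "body": {
  "increments": [
    [[0,0,0],[0,0,0.12],0.2],
    [[0,0,0],[0,0,0],0.2],
    [[0,0,0],[0,0,0],0.2],
    [[0,0,0],[0,0,0],0],
    [[0,0,0],[0,0,0],0],
    [[0,0,0],[0,0,0],0],
    [[0,0,0],[0,0,0],0]
  ],
  "squeeze": 100
}}

```text
t: 6.55
tool_pos: [0.5534, -0.2705, 0.2221]
tool_rot: [0.126, 1.564, -0.127]
contact_force: [-0.1, 0.3, -0.5]
opening: 0.0233
```

```bash
python3 -c "
from h import *
fix(-9.2)"
```

```text
t 6.55 pos [ 0.5534 -0.2705  0.2221] zyaw -9.24 x [ 0.0026 -0.0013 -1.    ] zz 0.0028 F [-0.06  0.27 -0.5 ] op 0.0233
turn units [0.013 0.026 0.007]
```

Emit:
{"method": "carry_out", "body": {
  "increments": [
    [[0,0,0],[0,0,0.4],0],
    [[0,0,0],[0,0,0.6],0],
    [[0,0,0],[0,0,0.8],0],
    [[0,0,0],[0,0,1],0],
    [[0,0,0],[0,0,1],0],
    [[0,0,0],[0,0,1],0],
    [[0,0,0],[0,0,0],0]
  ]
}}

```text
t: 7.25
tool_pos: [0.5531, -0.2702, 0.3281]
tool_rot: [0.124, 1.561, -0.129]
contact_force: [-0.6, 0.1, -0.3]
opening: 0.0226
```

Run:
```python
from h import *
o,M=st()
p,d=get_image("scene");cv2.imwrite("pics/d.png",p)
u,v=proj("scene",o["tool_pos"]-[0,0,.17]).astype(int);print(u,v)
for e in tip_of("scene","tool_tip"):print(e)
cv2.imwrite("pics/dc.png",cv2.resize(p[v-70:v+70,u-80:u+80],None,fx=4,fy=4,interpolation=cv2.INTER_CUBIC))
p,d=get_image("wrist");cv2.imwrite("pics/d_w.png",p)
for e in tip_of("wrist","tool_tip"):print(e)
```

```text
t 7.25 pos [ 0.5531 -0.2702  0.3281] zyaw -9.23 x [ 0.0055 -0.0031 -1.    ] zz 0.0059 F [-0.64  0.06 -0.29] op 0.0226
399 169
{'centre': [395.8, 185.8], 'p': 0.58}
{'centre': [322.5, 275.2], 'p': 0.93}
```

View pics/dc.png

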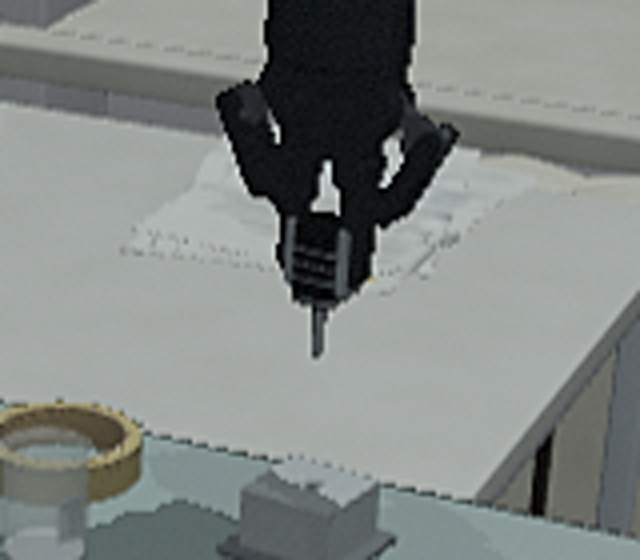

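View pics/d_w.png

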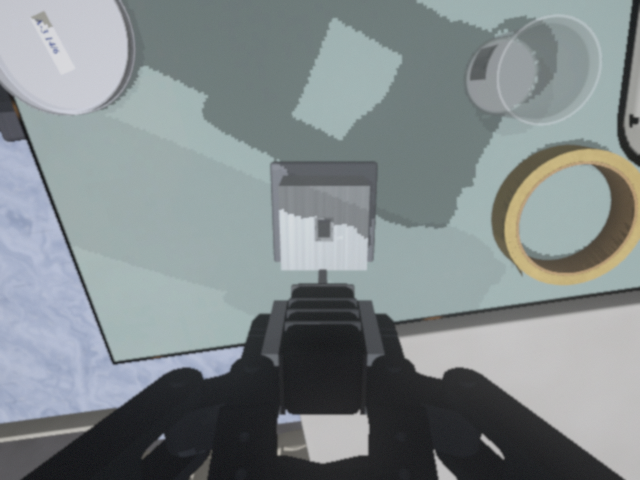

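Emit:
{"method": "carry_out", "body": {
  "increments": [
    [[0,0,-0.1],[0,0.9,0.5],0],
    [[0,0,-0.13],[0,1,0.5],0],
    [[0,0,-0.13],[0,1,0.5],0],
    [[0,0,-0.13],[0,1,0.5],0],
    [[0,0,-0.13],[0,1,0.5],0],
    [[0,0,-0.13],[0,1,0.2],0],
    [[0,0,-0.13],[0,1,0],0],
    [[0,0,-0.13],[0,1,0],0]
  ]
}}

```text
t: 8.25
tool_pos: [0.5478, -0.1067, 0.3616]
tool_rot: [0.223, 1.588, -0.205]
contact_force: [-0.1, -0.5, -0.9]
opening: 0.023
```

Emit:
{"method": "carry_out", "body": {
  "increments": [
    [[0,0,-0.13],[0,1,0],0],
    [[0,0,-0.13],[0,1,0],0],
    [[0,0,-0.13],[0,1,0],0],
    [[0,0,-0.13],[0,1,0],0],
    [[0,0,-0.13],[0,1,0],0],
    [[0,0,-0.13],[0,0.8,0],0],
    [[0,0,-0.13],[0,0.4,0],0],
    [[0,0,0],[0,0,0],0]
  ]
}}

```text
t: 9.05
tool_pos: [0.5439, 0.0249, 0.3468]
tool_rot: [0.299, 1.603, -0.277]
contact_force: [-0.0, 0.2, -0.7]
opening: 0.0229
```

Run:
```python
from h import *
fix(-21)
p,d=get_image("wrist");cv2.imwrite("pics/e.png",p);np.save("pics/e.npy",d)
c,M,q=cal("wrist");np.savez("pics/e_cal.npz",M=M,p=q)
for s in("tool_tip","slot"):
  for e in tip_of("wrist",s):print(s,e)
```

```text
t 9.05 pos [0.5439 0.0249 0.3468] zyaw -20.85 x [-0.0479  0.0229 -0.9986] zz -0.0529 F [-0.01  0.22 -0.73] op 0.0229
turn units [-0.23  -0.479 -0.024]
slot {'centre': [356.4, 199.0], 'p': 0.64}
```

View pics/e.png

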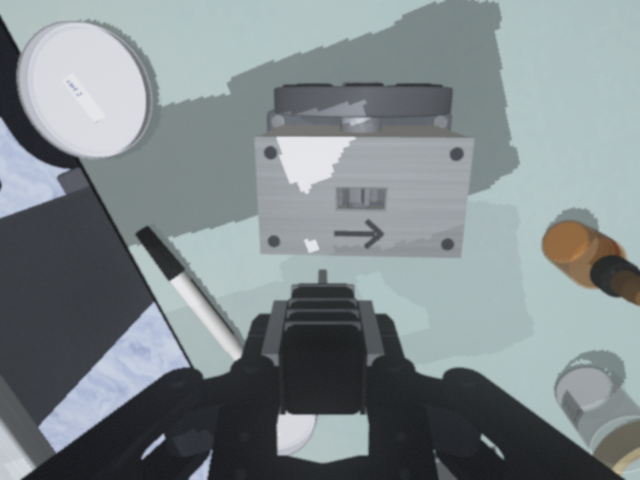

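Run:
```python
from h import *
p=cv2.imread("pics/e.png")
cv2.imwrite("pics/e1.png",cv2.resize(p[120:270,240:490],None,fx=3.2,fy=3.2,interpolation=cv2.INTER_CUBIC))
cv2.imwrite("pics/e2.png",cv2.resize(p[175:225,320:400],None,fx=10,fy=10,interpolation=cv2.INTER_CUBIC))
```

```text
(no output)
```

View pics/e1.png

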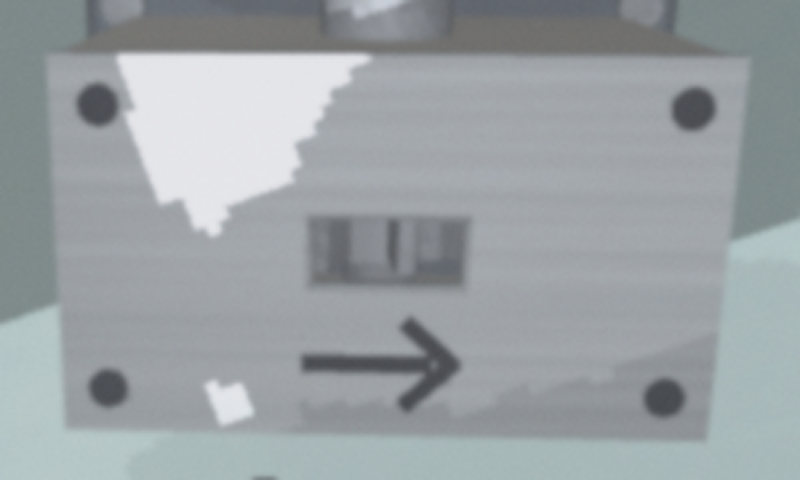

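View pics/e2.png

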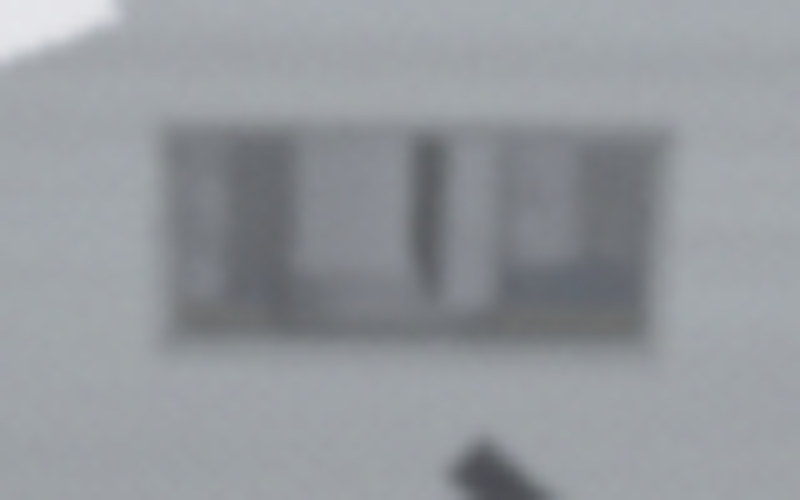

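Run:
```python
from h import *
o,M=st()
print("tip px",proj("wrist",o["tool_pos"]+M@[.2121,0,0]),"tip w",o["tool_pos"]+M@[.2121,0,0])
print("handle top px",proj("wrist",o["tool_pos"]+M@[.2121-.078,.012,0]), proj("wrist",o["tool_pos"]+M@[.2121-.030,.012,0]))
box("pics/e_cal.npz",[(47,54),(748,57),(707,440),(66,428)],.1,(240,120),3.2)
box("pics/e_cal.npz",[(162,125),(670,127),(650,343),(167,347)],.1,(320,175),10)
box("pics/e_cal.npz",[(97,105),(693,109),(664,398),(108,388)],.1,(240,120),3.2)
```

```text
t 9.2 pos [0.5442 0.0237 0.3476] zyaw -20.94 x [-0.0466  0.0225 -0.9987] zz -0.0515 F [-0.18 -0.87 -0.31] op 0.0227
tip px [323.32775336 277.04263445] tip w [0.53430477 0.02843243 0.13575173]
handle top px [323.64387097 351.74811316] [323.43683348 280.9239992 ]
mean [0.5611 0.0503 0.1   ]
[0.5211 0.0997 0.1   ] 0.1098 -20.8
[0.6237 0.0607 0.1   ] 0.0638 -110.5
[0.6013 0.001  0.1   ] 0.1101 159.2
[0.4984 0.04   0.1   ] 0.0638 69.2
mean [0.5612 0.0506 0.1   ]
[0.551  0.0607 0.1   ] 0.0264 -20.4
[0.5757 0.0515 0.1   ] 0.0116 -113.2
[0.5711 0.0408 0.1   ] 0.0256 160.5
[0.547  0.0494 0.1   ] 0.012 71.0
mean [0.561  0.0501 0.1   ]
[0.5254 0.0895 0.1   ] 0.0945 -20.8
[0.6137 0.0559 0.1   ] 0.0483 -110.8
[0.5965 0.0107 0.1   ] 0.0945 159.2
[0.5082 0.0444 0.1   ] 0.0483 69.1
```

Emit:
{"method": "carry_out", "body": {
  "increments": [
    [[-0.1,-0.25,0],[0.35,0.7,0.05],0],
    [[-0.12,-0.22,0],[0.35,0.7,0.05],0],
    [[0,0,0],[0,0,0],0]
  ]
}}

```text
t: 9.5
tool_pos: [0.5595, 0.0514, 0.35]
tool_rot: [0.29, 1.546, -0.289]
contact_force: [-0.9, -0.7, -0.8]
opening: 0.0232
```

```bash
cat >> h.py <<'E'
SL=np.array([.5611,.0503,.1]);A=np.radians(-20.8);EX=np.array([np.cos(A),np.sin(A),0]);EY=np.array([-np.sin(A),np.cos(A),0])
def sf(want=None,L=.2121):
    o,M=st();t=o["tool_pos"]+M@[L,0,0]-SL;F=o["contact_force"]
    print("tip slot mm: x %.2f y %.2f depth %.2f | TCPx %.2f"%(t@EX*1e3,t@EY*1e3,-t[2]*1e3,(o["tool_pos"]-SL)@EX*1e3),"F slot",np.round([F@EX,F@EY,F[2]],2),"tau",o["wrist_torque"].round(3))
    a=A;x=np.array([0,0,-1.]);z=EX;T=np.stack([x,np.cross(z,x),z],1)
    print("turn units",(R.from_matrix(T@M.T).as_rotvec()/.1).round(3))
    if want is not None:
        g=SL+EX*want[0]/1e3+EY*want[1]/1e3-[0,0,want[2]/1e3]; print("shift units (after turn)",((g+[0,0,L]-o["tool_pos"])/.02).round(3))
E
python3 - <<'E'
from h import *
sf((-3,0,-20))
p,d=get_image("wrist");cv2.imwrite("pics/f.png",p)
c,M,q=cal("wrist");np.savez("pics/f_cal.npz",M=M,p=q)
cv2.imwrite("pics/f1.png",cv2.resize(p[200:300,240:400],None,fx=5,fy=5,interpolation=cv2.INTER_CUBIC))
E
```

```text
t 9.5 pos [0.5595 0.0514 0.35  ] zyaw -21.16 x [ 5.3e-03 -7.0e-04 -1.0e+00] zz 0.0052 F [-0.92 -0.69 -0.82] op 0.0232
tip slot mm: x -0.76 y 0.68 depth -37.90 | TCPx -1.86 F slot [-0.62 -0.97 -0.82] tau [0.012 0.028 0.023]
turn units [0.007 0.053 0.063]
shift units (after turn) [-0.061  0.    -0.895]
```

View pics/f1.png

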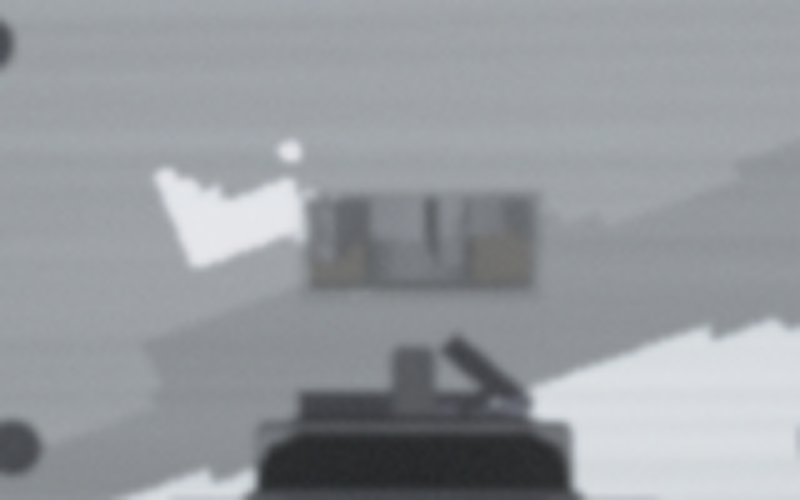

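Emit:
{"method": "carry_out", "body": {
  "increments": [
    [[0,0.05,0.06],[-0.06,0,-0.6],0],
    [[0,0,0],[0,0,-0.5],0],
    [[0,0,0],[0,0,-0.3],0],
    [[0,0,0],[0,0,0],0]
  ]
}}

```text
t: 9.95
tool_pos: [0.5574, 0.0497, 0.3184]
tool_rot: [0.284, 1.555, -0.288]
contact_force: [-0.3, -0.2, -0.6]
opening: 0.0228
```

Run:
```python
from h import *
sf((-3,0,-4))
p,d=get_image("wrist");cv2.imwrite("pics/g.png",p)
cv2.imwrite("pics/g1.png",cv2.resize(p[200:300,240:400],None,fx=5,fy=5,interpolation=cv2.INTER_CUBIC))
o,M=st()
for x in(-2,2):
  for y in (-4,4): print(proj("wrist",o["tool_pos"]+M@[.2121,y/1e3,x/1e3]))
```

```text
t 9.95 pos [0.5574 0.0497 0.3184] zyaw -20.88 x [-0.0033 -0.0014 -1.    ] zz -0.0026 F [-0.28 -0.16 -0.58] op 0.0228
tip slot mm: x -3.82 y -2.43 depth -6.34 | TCPx -3.26 F slot [-0.2  -0.25 -0.58] tau [-0.04   0.062 -0.027]
turn units [ 0.014 -0.033  0.014]
shift units (after turn) [ 0.046  0.085 -0.117]
t 10.0 pos [0.5575 0.0497 0.3189] zyaw -20.88 x [-0.0028 -0.0014 -1.    ] zz -0.0021 F [ 0.08 -0.29 -1.27] op 0.023
[319.03678513 284.69685159]
[318.9988928  269.24031306]
[327.43491344 284.70353007]
[327.50698358 269.24678358]
```

View pics/g1.png

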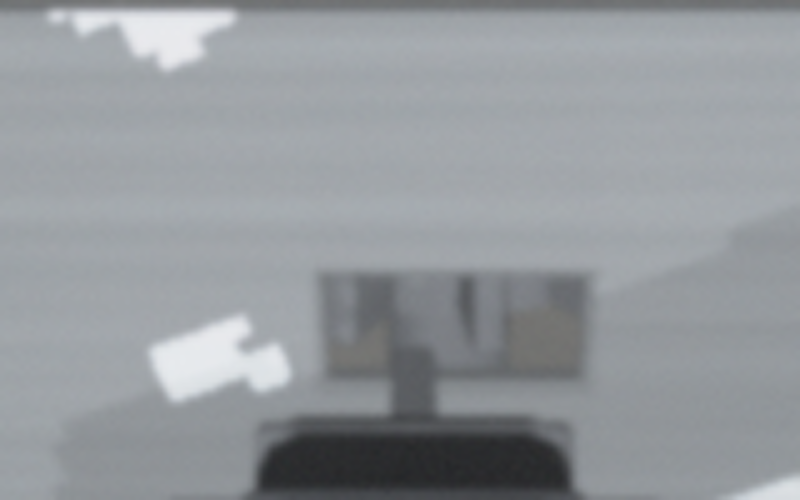

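Run:
```python
from h import *
for x,y in((-12.5,5.5),(12.5,5.5),(12.5,-5.5),(-12.5,-5.5)):
  q=proj("wrist",SL+EX*x/1e3+EY*y/1e3);print(q,(q-[240,200])*5)
```

```text
[304.81415395 256.24366434] [324.07076977 281.21832168]
[356.64923862 256.25563325] [583.24619309 281.27816624]
[356.077664   277.08746772] [580.38832001 385.43733861]
[305.14250747 277.06711144] [325.71253736 385.33555718]
```

Emit:
{"method": "carry_out", "body": {
  "increments": [
    [[0,-0.03,0],[0.07,0.14,0],0],
    [[0,0,0],[0,0,0],0]
  ]
}}

```text
t: 10.2
tool_pos: [0.559, 0.0524, 0.319]
tool_rot: [0.285, 1.551, -0.287]
contact_force: [0.3, 0.1, -0.6]
opening: 0.023
```

```bash
sed -i 's/^def sf/SL=SL+EY*.0007\ndef sf/' h.py
python3 - <<'E'
from h import *
sf((-3,0,0))
p,d=get_image("wrist");cv2.imwrite("pics/i1.png",cv2.resize(p[200:300,240:400],None,fx=5,fy=5,interpolation=cv2.INTER_CUBIC))
E
```

```text
t 10.2 pos [0.559  0.0524 0.319 ] zyaw -20.91 x [ 7.0e-04 -1.4e-03 -1.0e+00] zz 0.0011 F [ 0.32  0.12 -0.57] op 0.023
tip slot mm: x -2.42 y 0.31 depth -6.90 | TCPx -2.66 F slot [ 0.25  0.23 -0.57] tau [ 0.001 -0.041 -0.003]
turn units [0.014 0.007 0.019]
shift units (after turn) [-0.025 -0.019 -0.345]
```

View pics/i1.png

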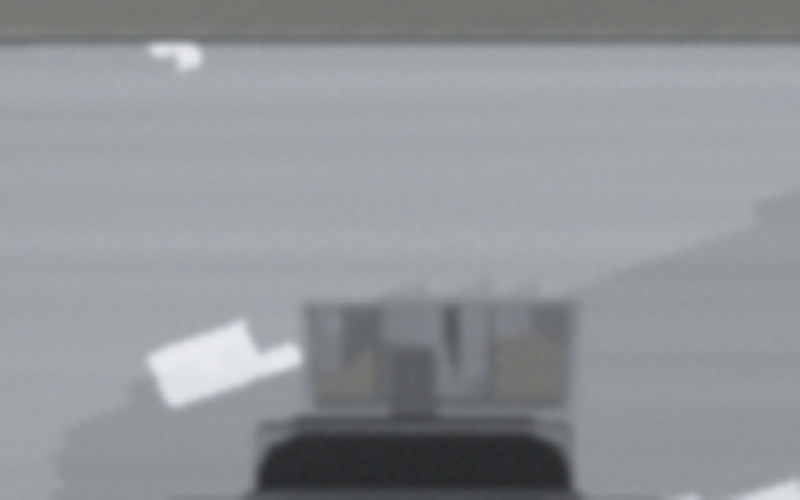

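Emit:
{"method": "carry_out", "body": {
  "increments": [
    [[0,0,0],[-0.02,-0.01,-0.25],0],
    [[0,0,0],[0,0,-0.2],0],
    [[0,0,0],[0,0,0],0]
  ]
}}

```text
t: 10.55
tool_pos: [0.5589, 0.0521, 0.3103]
tool_rot: [0.285, 1.549, -0.287]
contact_force: [0.1, 0.6, -1.5]
opening: 0.023
```

Run:
```python
from h import *
sf((-3,0,15))
```

```text
t 10.55 pos [0.5589 0.0521 0.3103] zyaw -20.9 x [ 0.0026 -0.0016 -1.    ] zz 0.003 F [ 0.09  0.6  -1.53] op 0.023
tip slot mm: x -2.08 y 0.10 depth 1.77 | TCPx -2.71 F slot [-0.13  0.59 -1.53] tau [-0.005 -0.036  0.008]
turn units [0.016 0.026 0.018]
shift units (after turn) [-0.018 -0.006 -0.661]
```

Emit:
{"method": "carry_out", "body": {
  "increments": [
    [[0.01,0.03,0],[-0.01,0,-0.18],0],
    [[0,0,0],[0,0,-0.15],0],
    [[0,0,0],[0,0,0],0]
  ]
}}

```text
t: 10.85
tool_pos: [0.5586, 0.0522, 0.303]
tool_rot: [0.286, 1.553, -0.287]
contact_force: [0.2, 0.7, -0.5]
opening: 0.0228
```

Run:
```python
from h import *
sf((-3,0,15))
```

```text
t 10.85 pos [0.5586 0.0522 0.303 ] zyaw -20.9 x [-9.e-04 -5.e-04 -1.e+00] zz -0.0007 F [ 0.18  0.73 -0.48] op 0.0228
tip slot mm: x -3.11 y -0.01 depth 9.08 | TCPx -2.98 F slot [-0.09  0.75 -0.48] tau [-0.001  0.027  0.034]
turn units [ 0.005 -0.009  0.017]
shift units (after turn) [-0.004 -0.007 -0.296]
```

Emit:
{"method": "carry_out", "body": {
  "increments": [
    [[0,0,0],[0,0,-0.12],0],
    [[0,0,0],[0,0,-0.1],0],
    [[0,0,0],[0,0,-0.08],0],
    [[0,0,0],[0,0,0],0]
  ]
}}

```text
t: 11.25
tool_pos: [0.5586, 0.0521, 0.2965]
tool_rot: [0.286, 1.553, -0.287]
contact_force: [0.1, 0.1, -0.4]
opening: 0.0233
```

Run:
```python
from h import *
sf((-3,0,15))
```

```text
t 11.25 pos [0.5586 0.0521 0.2965] zyaw -20.9 x [-9.e-04 -6.e-04 -1.e+00] zz -0.0007 F [ 0.06  0.15 -0.44] op 0.0233
tip slot mm: x -3.08 y -0.07 depth 15.65 | TCPx -2.94 F slot [ 0.    0.16 -0.44] tau [ 0.02   0.048 -0.007]
turn units [ 0.006 -0.009  0.018]
shift units (after turn) [-0.005 -0.005  0.032]
```

Emit:
{"method": "carry_out", "body": {
  "increments": [
    [[0,0,0],[0.07,-0.027,0.02],0],
    [[0,0,0],[0.07,-0.027,0],0],
    [[0,0,0],[0.07,-0.027,0],0]
  ]
}}

```text
t: 11.55
tool_pos: [0.5624, 0.0508, 0.2967]
tool_rot: [0.286, 1.557, -0.286]
contact_force: [-5.7, 1.0, 2.3]
opening: 0.0229
```

Run:
```python
from h import *
sf((7,0,15))
```

```text
t 11.55 pos [0.5624 0.0508 0.2967] zyaw -20.89 x [-5.3e-03  8.0e-04 -1.0e+00] zz -0.0052 F [-5.68  1.    2.27] op 0.0229
tip slot mm: x -0.08 y -0.02 depth 15.36 | TCPx 1.03 F slot [-5.66 -1.08  2.27] tau [ 0.373  1.061 -0.027]
turn units [-0.008 -0.053  0.017]
shift units (after turn) [ 0.275 -0.116  0.018]
```

Emit:
{"method": "carry_out", "body": {
  "increments": [
    [[0,-0.04,0],[0.07,-0.027,0],0],
    [[0,0,0],[0.07,-0.027,0],0],
    [[0,0,0],[0.07,-0.027,0],0],
    [[0,0,0],[0.05,-0.02,0],0]
  ]
}}

```text
t: 11.95
tool_pos: [0.5663, 0.0493, 0.2964]
tool_rot: [0.287, 1.564, -0.286]
contact_force: [-4.6, 2.0, 2.2]
opening: 0.0226
```

Run:
```python
from h import *
sf((7,0,15))
```

```text
t 11.95 pos [0.5663 0.0493 0.2964] zyaw -20.87 x [-0.0115  0.003  -0.9999] zz -0.0118 F [-4.56  2.05  2.15] op 0.0226
tip slot mm: x 2.73 y -0.00 depth 15.71 | TCPx 5.24 F slot [-4.99  0.3   2.15] tau [0.3   0.995 0.029]
turn units [-0.03  -0.115  0.012]
shift units (after turn) [ 0.078 -0.044  0.036]
```

Emit:
{"method": "carry_out", "body": {
  "increments": [
    [[-0.03,-0.1,0],[0.0,0,0.02],0],
    [[0,-0.05,0],[0.05,-0.02,0],0],
    [[0,-0.03,0],[0.05,-0.02,0],0]
  ]
}}

```text
t: 12.25
tool_pos: [0.5674, 0.0487, 0.2954]
tool_rot: [0.286, 1.551, -0.285]
contact_force: [-5.3, 0.5, 0.9]
opening: 0.0232
```

Run:
```python
from h import *
sf((7,0,15))
```

```text
t 12.25 pos [0.5674 0.0487 0.2954] zyaw -20.85 x [ 5.e-04  2.e-04 -1.e+00] zz 0.0004 F [-5.33  0.51  0.85] op 0.0232
tip slot mm: x 6.52 y 0.07 depth 16.70 | TCPx 6.44 F slot [-5.17 -1.41  0.85] tau [0.174 1.078 0.057]
turn units [-0.002  0.005  0.009]
shift units (after turn) [ 0.026 -0.01   0.085]
```

Emit:
{"method": "carry_out", "body": {
  "increments": [
    [[0,0,0],[-0.05,0.02,0.05],0],
    [[0,0,0],[0,0,0.3],0],
    [[0,0,0],[0,0,0.3],0],
    [[0,0,0],[-0.2,0.08,0.0],0],
    [[0,0,0],[-0.25,0.095,0],0],
    [[0,0,0],[-0.15,0.06,0],0],
    [[0,0,0],[0,0,0],0]
  ]
}}

```text
t: 12.95
tool_pos: [0.5551, 0.0534, 0.3112]
tool_rot: [0.285, 1.54, -0.285]
contact_force: [-0.6, 0.1, -1.4]
opening: 0.023
```

Run:
```python
from h import *
sf((-8,0,15))
p,d=get_image("wrist");cv2.imwrite("pics/j1.png",cv2.resize(p[200:300,240:400],None,fx=5,fy=5,interpolation=cv2.INTER_CUBIC))
```

```text
t 12.95 pos [0.5551 0.0534 0.3112] zyaw -20.88 x [ 0.0114 -0.0022 -0.9999] zz 0.0115 F [-0.57  0.06 -1.4 ] op 0.023
tip slot mm: x -4.24 y 0.54 depth 0.90 | TCPx -6.68 F slot [-0.55 -0.15 -1.4 ] tau [0.07  0.042 0.025]
turn units [0.022 0.114 0.013]
shift units (after turn) [-0.064  0.018 -0.704]
```

View pics/j1.png

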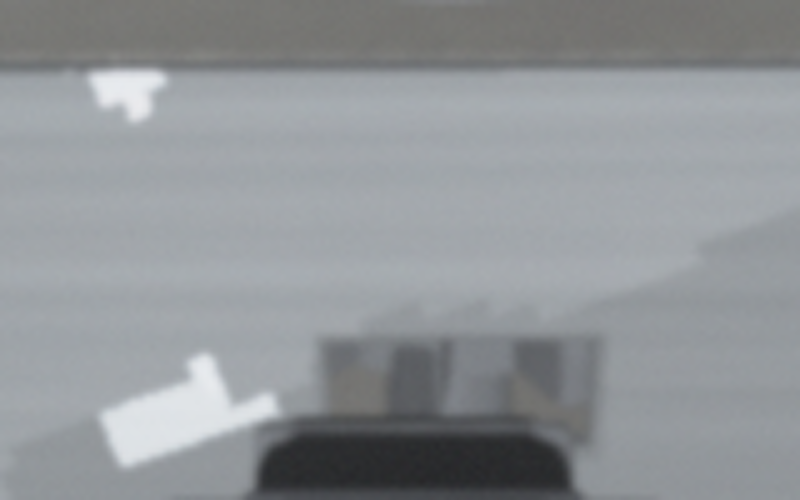

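Emit:
{"method": "carry_out", "body": {
  "increments": [
    [[0.02,0.11,0],[-0.06,0.015,0],0],
    [[0,0,0],[0,0,0],0]
  ]
}}

```text
t: 13.2
tool_pos: [0.5538, 0.0538, 0.3109]
tool_rot: [0.286, 1.553, -0.286]
contact_force: [-0.2, -0.2, -0.5]
opening: 0.023
```

Run:
```python
from h import *
sf((-8,0,15))
p,d=get_image("wrist");cv2.imwrite("pics/k1.png",cv2.resize(p[200:300,240:400],None,fx=5,fy=5,interpolation=cv2.INTER_CUBIC))
```

```text
t 13.2 pos [0.5538 0.0538 0.3109] zyaw -20.88 x [-7.e-04  1.e-04 -1.e+00] zz -0.0007 F [-0.22 -0.21 -0.48] op 0.023
tip slot mm: x -8.17 y -0.08 depth 1.17 | TCPx -8.03 F slot [-0.13 -0.27 -0.48] tau [ 0.    -0.055  0.027]
turn units [-0.001 -0.007  0.013]
shift units (after turn) [ 0.002  0.001 -0.692]
```

View pics/k1.png

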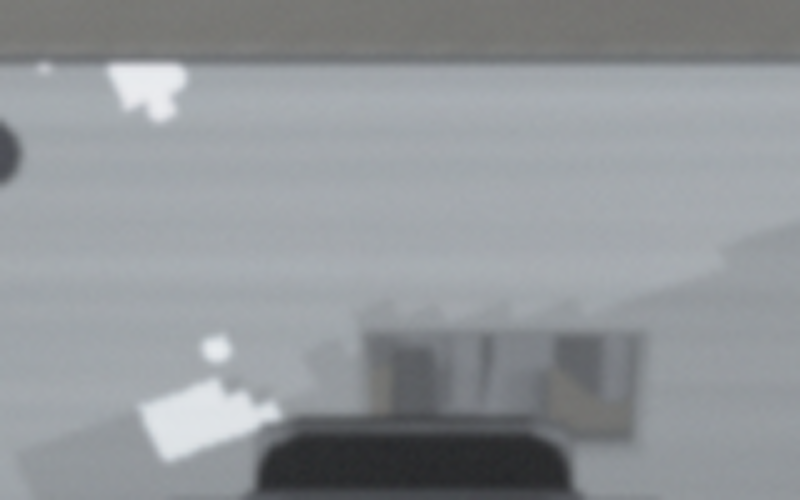

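Emit:
{"method": "carry_out", "body": {
  "increments": [
    [[0,0,0],[0,0,-0.2],0],
    [[0,0,0],[0,0,-0.15],0],
    [[0,0,0],[0,0,-0.05],0]
  ]
}}

```text
t: 13.55
tool_pos: [0.5541, 0.0537, 0.3022]
tool_rot: [0.286, 1.552, -0.286]
contact_force: [0.1, -0.2, -1.2]
opening: 0.0228
```

Run:
```python
from h import *
sf((-8,0,15))
```

```text
t 13.55 pos [0.5541 0.0537 0.3022] zyaw -20.88 x [-4.e-04  0.e+00 -1.e+00] zz -0.0003 F [ 0.15 -0.2  -1.2 ] op 0.0228
tip slot mm: x -7.84 y -0.08 depth 9.93 | TCPx -7.77 F slot [ 0.21 -0.13 -1.2 ] tau [ 0.009 -0.01   0.001]
turn units [-0.    -0.004  0.015]
shift units (after turn) [-0.01   0.007 -0.254]
```

Emit:
{"method": "carry_out", "body": {
  "increments": [
    [[0,0,0],[-0.01,0.004,-0.1],0],
    [[0,0,0],[0,0,-0.08],0],
    [[0,0,0],[0,0,-0.06],0],
    [[0,0,0],[0,0,0],0]
  ]
}}

```text
t: 13.95
tool_pos: [0.5537, 0.0537, 0.2962]
tool_rot: [0.286, 1.553, -0.286]
contact_force: [-0.1, 1.0, -0.8]
opening: 0.023
```

Run:
```python
from h import *
sf((-8,0,15))
```

```text
t 13.95 pos [0.5537 0.0537 0.2962] zyaw -20.89 x [-0.0015  0.     -1.    ] zz -0.0014 F [-0.06  1.   -0.82] op 0.023
tip slot mm: x -8.38 y -0.25 depth 15.89 | TCPx -8.08 F slot [-0.41  0.91 -0.82] tau [-0.003  0.042 -0.048]
turn units [-0.    -0.015  0.016]
shift units (after turn) [0.006 0.005 0.044]
```

Emit:
{"method": "carry_out", "body": {
  "increments": [
    [[0,0,0],[0.07,-0.027,0.02],0],
    [[-0.01,-0.03,0],[0.07,-0.027,0.02],0],
    [[-0.01,-0.04,0],[0.06,-0.022,0],0],
    [[-0.01,-0.04,0],[0.06,-0.022,0],0]
  ]
}}

```text
t: 14.35
tool_pos: [0.5577, 0.0523, 0.2967]
tool_rot: [0.285, 1.551, -0.286]
contact_force: [-4.8, 1.0, 2.7]
opening: 0.0229
```

Run:
```python
from h import *
sf((7,0,15))
```

```text
t 14.35 pos [0.5577 0.0523 0.2967] zyaw -20.87 x [ 7.e-04 -8.e-04 -1.e+00] zz 0.0009 F [-4.82  0.99  2.7 ] op 0.0229
tip slot mm: x -3.71 y -0.11 depth 15.43 | TCPx -3.90 F slot [-4.86 -0.79  2.7 ] tau [ 0.226  1.084 -0.02 ]
turn units [0.008 0.007 0.013]
shift units (after turn) [ 0.509 -0.193  0.021]
```

Emit:
{"method": "carry_out", "body": {
  "increments": [
    [[0,-0.03,0],[0.06,-0.022,0.01],0],
    [[-0.01,-0.04,0],[0.06,-0.022,0],0],
    [[-0.01,-0.04,0],[0.06,-0.022,0.01],0]
  ]
}}

```text
t: 14.65
tool_pos: [0.5599, 0.0515, 0.2967]
tool_rot: [0.284, 1.549, -0.286]
contact_force: [-5.3, 1.6, 0.7]
opening: 0.0228
```

Run:
```python
from h import *
sf((7,0,15))
```

```text
t 14.65 pos [0.5599 0.0515 0.2967] zyaw -20.85 x [ 0.0027 -0.0016 -1.    ] zz 0.0031 F [-5.29  1.62  0.73] op 0.0228
tip slot mm: x -0.84 y -0.15 depth 15.38 | TCPx -1.50 F slot [-5.52 -0.36  0.73] tau [ 0.307  1.107 -0.051]
turn units [0.016 0.027 0.008]
shift units (after turn) [ 0.398 -0.15   0.019]
```

Emit:
{"method": "carry_out", "body": {
  "increments": [
    [[0,-0.01,0],[0.06,-0.02,0],0],
    [[0,-0.01,0],[0.06,-0.02,0],0],
    [[0,-0.03,0],[0.06,-0.022,0.01],0]
  ]
}}

```text
t: 14.95
tool_pos: [0.5622, 0.0507, 0.2966]
tool_rot: [0.285, 1.553, -0.286]
contact_force: [-4.9, 0.2, 0.8]
opening: 0.023
```

Run:
```python
from h import *
sf((7,0,15))
```

```text
t 14.95 pos [0.5622 0.0507 0.2966] zyaw -20.81 x [-1.e-03 -4.e-04 -1.e+00] zz -0.0008 F [-4.91  0.2   0.81] op 0.023
tip slot mm: x 0.71 y -0.10 depth 15.49 | TCPx 0.88 F slot [-4.66 -1.55  0.81] tau [ 0.243  1.069 -0.078]
turn units [ 0.004 -0.01   0.003]
shift units (after turn) [ 0.285 -0.112  0.024]
```

Emit:
{"method": "carry_out", "body": {
  "increments": [
    [[0,-0.03,0],[0.06,-0.022,0.01],0],
    [[0,-0.03,0],[0.06,-0.022,0.01],0]
  ]
}}

```text
t: 15.15
tool_pos: [0.5636, 0.0501, 0.2964]
tool_rot: [0.285, 1.554, -0.285]
contact_force: [-6.1, 0.8, 1.3]
opening: 0.0229
```

Run:
```python
from h import *
sf((7,0,15))
```

```text
t 15.15 pos [0.5636 0.0501 0.2964] zyaw -20.8 x [-1.5e-03  2.0e-04 -1.0e+00] zz -0.0015 F [-6.06  0.77  1.29] op 0.0229
tip slot mm: x 2.05 y -0.09 depth 15.66 | TCPx 2.37 F slot [-5.94 -1.44  1.29] tau [0.222 1.088 0.006]
turn units [-0.002 -0.015 -0.001]
shift units (after turn) [ 0.217 -0.081  0.033]
```

Emit:
{"method": "carry_out", "body": {
  "increments": [
    [[0,-0.03,0],[0.06,-0.022,0.01],0],
    [[0,-0.03,0],[0.06,-0.022,0.02],0]
  ]
}}

```text
t: 15.35
tool_pos: [0.5649, 0.0495, 0.2963]
tool_rot: [0.285, 1.554, -0.284]
contact_force: [-4.8, 0.8, 0.3]
opening: 0.023
```

Run:
```python
from h import *
sf((7,0,15))
```

```text
t 15.35 pos [0.5649 0.0495 0.2963] zyaw -20.78 x [-0.0023  0.001  -1.    ] zz -0.0025 F [-4.78  0.78  0.29] op 0.023
tip slot mm: x 3.29 y -0.10 depth 15.77 | TCPx 3.81 F slot [-4.74 -0.97  0.29] tau [ 0.29   1.015 -0.056]
turn units [-0.01  -0.023 -0.004]
shift units (after turn) [ 0.151 -0.051  0.039]
```

Emit:
{"method": "carry_out", "body": {
  "increments": [
    [[-0.01,-0.04,0],[0.06,-0.022,0.02],0],
    [[0,-0.04,0],[0.06,-0.022,0.02],0]
  ]
}}

```text
t: 15.55
tool_pos: [0.566, 0.049, 0.296]
tool_rot: [0.285, 1.554, -0.284]
contact_force: [-4.6, 0.8, 0.3]
opening: 0.0228
```

Run:
```python
from h import *
sf((7,0,15))
```

```text
t 15.55 pos [0.566 0.049 0.296] zyaw -20.76 x [-0.0017  0.0011 -1.    ] zz -0.0019 F [-4.6   0.84  0.31] op 0.0228
tip slot mm: x 4.65 y -0.09 depth 16.09 | TCPx 5.06 F slot [-4.6  -0.85  0.31] tau [0.237 1.116 0.023]
turn units [-0.011 -0.017 -0.006]
shift units (after turn) [ 0.094 -0.025  0.054]
```

Emit:
{"method": "carry_out", "body": {
  "increments": [
    [[-0.01,-0.03,0],[0.06,-0.02,0.05],0],
    [[0,-0.03,0],[0.06,-0.02,0.02],0]
  ]
}}

```text
t: 15.75
tool_pos: [0.567, 0.0486, 0.2959]
tool_rot: [0.285, 1.556, -0.284]
contact_force: [-4.2, 1.3, 0.5]
opening: 0.0227
```

Run:
```python
from h import *
sf((7,0,15))
```

```text
t 15.75 pos [0.567  0.0486 0.2959] zyaw -20.75 x [-0.0036  0.0016 -1.    ] zz -0.004 F [-4.21  1.28  0.54] op 0.0227
tip slot mm: x 5.26 y -0.12 depth 16.24 | TCPx 6.10 F slot [-4.39 -0.3   0.54] tau [ 0.245  1.009 -0.011]
turn units [-0.016 -0.036 -0.009]
shift units (after turn) [ 0.045 -0.008  0.062]
```

Emit:
{"method": "carry_out", "body": {
  "increments": [
    [[-0.01,-0.04,0],[0.06,-0.02,0.03],0],
    [[0,-0.02,0],[0.05,-0.02,0.03],0]
  ]
}}

```text
t: 15.95
tool_pos: [0.5679, 0.0483, 0.2957]
tool_rot: [0.285, 1.557, -0.283]
contact_force: [-4.8, 1.7, -0.5]
opening: 0.0229
```

Run:
```python
from h import *
sf((7,0,15))
```

```text
t 15.95 pos [0.5679 0.0483 0.2957] zyaw -20.73 x [-0.0049  0.002  -1.    ] zz -0.0052 F [-4.78  1.67 -0.48] op 0.0229
tip slot mm: x 5.99 y -0.16 depth 16.37 | TCPx 7.11 F slot [-5.06 -0.13 -0.48] tau [ 0.308  1.077 -0.012]
turn units [-0.02  -0.049 -0.012]
shift units (after turn) [-0.002  0.01   0.069]
```

Emit:
{"method": "carry_out", "body": {
  "increments": [
    [[0,0,0],[-0.05,0.02,0.05],0],
    [[0,0,0],[0,0,0.3],0],
    [[0,0,0],[0,0,0.3],0],
    [[0,0.06,0],[-0.2,0.08,0.0],0],
    [[0,0.04,0],[-0.25,0.095,0],0],
    [[0,0.02,0],[-0.15,0.06,0],0],
    [[0,0,0],[0,0,0],0]
  ]
}}

```text
t: 16.65
tool_pos: [0.5557, 0.0532, 0.3124]
tool_rot: [0.283, 1.559, -0.286]
contact_force: [-0.4, -0.2, -1.1]
opening: 0.0231
```

Run:
```python
from h import *
sf((-8,0,3))
```

```text
t 16.65 pos [0.5557 0.0532 0.3124] zyaw -20.75 x [-7.4e-03 -1.0e-04 -1.0e+00] zz -0.0069 F [-0.36 -0.21 -1.14] op 0.0231
tip slot mm: x -7.56 y -0.54 depth -0.28 | TCPx -6.11 F slot [-0.26 -0.33 -1.14] tau [-0.014 -0.017 -0.015]
turn units [ 0.001 -0.074 -0.009]
shift units (after turn) [-0.089  0.032 -0.164]
```

Emit:
{"method": "carry_out", "body": {
  "increments": [
    [[0,-0.07,0],[-0.11,0.04,0],0],
    [[0,0,0],[0,0,-0.1],0],
    [[0,0,0],[0,0,0],0]
  ]
}}

```text
t: 16.95
tool_pos: [0.553, 0.0541, 0.3099]
tool_rot: [0.284, 1.552, -0.284]
contact_force: [0.0, -0.2, -0.9]
opening: 0.0228
```

Run:
```python
from h import *
sf((-8.5,0,15))
p,d=get_image("wrist");cv2.imwrite("pics/l1.png",cv2.resize(p[200:300,240:400],None,fx=5,fy=5,interpolation=cv2.INTER_CUBIC))
```

```text
t 16.95 pos [0.553  0.0541 0.3099] zyaw -20.74 x [-0.e+00 -2.e-04 -1.e+00] zz 0.0001 F [ 0.05 -0.23 -0.89] op 0.0228
tip slot mm: x -8.96 y -0.05 depth 2.25 | TCPx -8.97 F slot [ 0.12 -0.2  -0.89] tau [-0.014  0.01  -0.026]
turn units [ 0.002 -0.    -0.011]
shift units (after turn) [ 0.022 -0.008 -0.638]
```

View pics/l1.png

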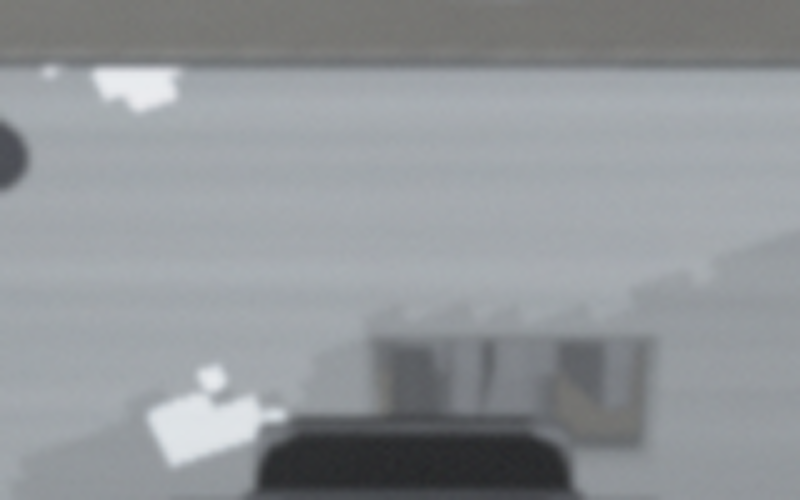

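Emit:
{"method": "carry_out", "body": {
  "increments": [
    [[0,0,0],[0.01,-0.004,-0.2],0],
    [[0,0,0],[0,0,-0.15],0],
    [[0,0,0],[0,0,-0.05],0]
  ]
}}

```text
t: 17.3
tool_pos: [0.5534, 0.054, 0.3013]
tool_rot: [0.284, 1.552, -0.284]
contact_force: [0.2, 0.4, -1.6]
opening: 0.0231
```

Run:
```python
from h import *
sf((-8.5,0,15))
```

```text
t 17.3 pos [0.5534 0.054  0.3013] zyaw -20.74 x [ 1.e-04 -2.e-04 -1.e+00] zz 0.0002 F [ 0.16  0.39 -1.62] op 0.0231
tip slot mm: x -8.47 y -0.04 depth 10.85 | TCPx -8.51 F slot [ 0.01  0.42 -1.62] tau [-0.014 -0.013  0.039]
turn units [ 0.002  0.001 -0.01 ]
shift units (after turn) [ 0.001 -0.    -0.208]
```

Emit:
{"method": "carry_out", "body": {
  "increments": [
    [[0,0,0],[0,0,-0.1],0],
    [[0,0,0],[0,0,-0.07],0],
    [[0,0,0],[0,0,-0.03],0],
    [[0,0,0],[0.05,-0.02,0],0],
    [[-0.01,-0.03,0],[0.07,-0.027,0.02],0],
    [[-0.01,-0.04,0],[0.06,-0.022,0.01],0],
    [[-0.01,-0.04,0],[0.06,-0.022,0.01],0]
  ]
}}

```text
t: 18.0
tool_pos: [0.5568, 0.0527, 0.2965]
tool_rot: [0.283, 1.551, -0.285]
contact_force: [-5.3, 0.1, 2.0]
opening: 0.0227
```

Run:
```python
from h import *
sf((7,0,15))
```

```text
t 18.0 pos [0.5568 0.0527 0.2965] zyaw -20.73 x [ 9.0e-04 -1.1e-03 -1.0e+00] zz 0.0013 F [-5.26  0.07  1.97] op 0.0227
tip slot mm: x -4.60 y -0.12 depth 15.58 | TCPx -4.87 F slot [-4.94 -1.8   1.97] tau [ 0.243  0.998 -0.028]
turn units [ 0.011  0.009 -0.012]
shift units (after turn) [ 0.554 -0.212  0.029]
```

Emit:
{"method": "carry_out", "body": {
  "increments": [
    [[0,-0.02,0],[0.06,-0.022,0.01],0],
    [[0,-0.03,0],[0.06,-0.022,0.01],0]
  ]
}}

```text
t: 18.2
tool_pos: [0.5585, 0.052, 0.2967]
tool_rot: [0.283, 1.55, -0.284]
contact_force: [-4.9, 0.6, 1.5]
opening: 0.0231
```

Emit:
{"method": "carry_out", "body": {
  "increments": [
    [[0,-0.03,0],[0.06,-0.022,0.01],0],
    [[0,-0.03,0],[0.06,-0.022,0.01],0]
  ]
}}

```text
t: 18.4
tool_pos: [0.56, 0.0513, 0.2966]
tool_rot: [0.284, 1.551, -0.283]
contact_force: [-7.1, 1.4, 3.2]
opening: 0.0232
```

Run:
```python
from h import *
sf((7,0,15))
```

```text
t 18.4 pos [0.56   0.0513 0.2966] zyaw -20.7 x [ 1.2e-03 -1.0e-04 -1.0e+00] zz 0.0012 F [-7.05  1.37  3.17] op 0.0232
tip slot mm: x -1.15 y -0.09 depth 15.48 | TCPx -1.40 F slot [-7.08 -1.22  3.17] tau [0.375 1.592 0.044]
turn units [ 0.001  0.012 -0.017]
shift units (after turn) [ 0.396 -0.141  0.024]
```

Emit:
{"method": "carry_out", "body": {
  "increments": [
    [[0,-0.02,0],[0.05,-0.018,0.01],0]
  ]
}}

```text
t: 18.5
tool_pos: [0.5604, 0.0511, 0.2966]
tool_rot: [0.284, 1.553, -0.283]
contact_force: [-7.9, 2.0, 2.2]
opening: 0.023
```

Emit:
{"method": "carry_out", "body": {
  "increments": [
    [[0,-0.02,0],[0.05,-0.018,0.01],0]
  ]
}}

```text
t: 18.6
tool_pos: [0.5608, 0.0509, 0.2966]
tool_rot: [0.284, 1.555, -0.283]
contact_force: [-6.6, 1.7, 3.6]
opening: 0.0229
```

Run:
```python
from h import *
sf((7,0,15))
```

```text
t 18.6 pos [0.5608 0.0509 0.2966] zyaw -20.69 x [-0.0026  0.0014 -1.    ] zz -0.0029 F [-6.61  1.65  3.55] op 0.0229
tip slot mm: x -1.13 y -0.13 depth 15.49 | TCPx -0.52 F slot [-6.77 -0.81  3.55] tau [3.250e-01 1.475e+00 1.000e-03]
turn units [-0.014 -0.026 -0.019]
shift units (after turn) [ 0.355 -0.124  0.024]
```

Emit:
{"method": "carry_out", "body": {
  "increments": [
    [[-0.01,-0.06,0],[0.07,-0.026,0.02],0]
  ]
}}

```text
t: 18.7
tool_pos: [0.5613, 0.0508, 0.2966]
tool_rot: [0.284, 1.555, -0.282]
contact_force: [-9.4, 1.9, 4.0]
opening: 0.0228
```

Emit:
{"method": "carry_out", "body": {
  "increments": [
    [[-0.02,-0.07,0],[0.08,-0.03,0.02],0]
  ]
}}

```text
t: 18.8
tool_pos: [0.5617, 0.0507, 0.2965]
tool_rot: [0.284, 1.555, -0.283]
contact_force: [-11.7, 3.8, 5.5]
opening: 0.0227
```

Run:
```python
from h import *
sf((7,0,15))
```

```text
t 18.8 pos [0.5617 0.0507 0.2965] zyaw -20.67 x [-0.0026  0.0013 -1.    ] zz -0.0029 F [-11.67   3.79   5.51] op 0.0227
tip slot mm: x -0.20 y -0.09 depth 15.59 | TCPx 0.42 F slot [-12.25  -0.6    5.51] tau [0.753 2.368 0.064]
turn units [-0.013 -0.026 -0.023]
shift units (after turn) [ 0.31  -0.109  0.029]
```

Emit:
{"method": "carry_out", "body": {
  "increments": [
    [[-0.03,-0.1,0],[0.09,-0.034,0.02],0]
  ]
}}

```text
t: 18.9
tool_pos: [0.562, 0.0506, 0.2965]
tool_rot: [0.283, 1.554, -0.283]
contact_force: [-13.9, 4.4, 8.0]
opening: 0.0231
```

Run:
```python
from h import *
sf((7,0,15))
```

```text
t 18.9 pos [0.562  0.0506 0.2965] zyaw -20.66 x [-1.7e-03  7.0e-04 -1.0e+00] zz -0.0019 F [-13.9    4.42   8.02] op 0.0231
tip slot mm: x 0.35 y -0.06 depth 15.64 | TCPx 0.74 F slot [-14.57  -0.8    8.02] tau [ 0.901  2.871 -0.019]
turn units [-0.007 -0.017 -0.024]
shift units (after turn) [ 0.294 -0.108  0.032]
```

Emit:
{"method": "carry_out", "body": {
  "increments": [
    [[-0.03,-0.1,0],[0.095,-0.036,0.05],0]
  ]
}}

```text
t: 19.0
tool_pos: [0.5621, 0.0507, 0.2965]
tool_rot: [0.283, 1.555, -0.283]
contact_force: [-13.7, 4.9, 5.5]
opening: 0.023
```

Run:
```python
from h import *
sf((7,0,15))
```

```text
t 19.0 pos [0.5621 0.0507 0.2965] zyaw -20.65 x [-2.2e-03  3.0e-04 -1.0e+00] zz -0.0022 F [-13.69   4.91   5.5 ] op 0.023
tip slot mm: x 0.35 y -0.09 depth 15.58 | TCPx 0.81 F slot [-14.54  -0.27   5.5 ] tau [0.906 2.871 0.017]
turn units [-0.003 -0.022 -0.027]
shift units (after turn) [ 0.289 -0.111  0.029]
```

Emit:
{"method": "carry_out", "body": {
  "increments": [
    [[-0.03,-0.11,0],[0.105,-0.04,0.05],0]
  ]
}}

```text
t: 19.1
tool_pos: [0.5623, 0.0508, 0.2965]
tool_rot: [0.282, 1.555, -0.283]
contact_force: [-14.6, 4.0, 6.4]
opening: 0.023
```

Emit:
{"method": "carry_out", "body": {
  "increments": [
    [[-0.03,-0.11,0],[0.105,-0.04,0.05],0]
  ]
}}

```text
t: 19.2
tool_pos: [0.5624, 0.0508, 0.2965]
tool_rot: [0.282, 1.555, -0.283]
contact_force: [-14.0, 4.4, 6.6]
opening: 0.0227
```

Run:
```python
from h import *
sf((7,0,15))
```

```text
t 19.2 pos [0.5624 0.0508 0.2965] zyaw -20.61 x [-2.9e-03 -2.0e-04 -1.0e+00] zz -0.0027 F [-14.04   4.43   6.63] op 0.0227
tip slot mm: x 0.46 y -0.05 depth 15.64 | TCPx 1.02 F slot [-14.7   -0.85   6.63] tau [0.906 2.99  0.013]
turn units [ 0.002 -0.029 -0.034]
shift units (after turn) [ 0.275 -0.116  0.032]
```

Emit:
{"method": "carry_out", "body": {
  "increments": [
    [[-0.04,-0.13,0],[0.115,-0.046,0.05],0]
  ]
}}

```text
t: 19.3
tool_pos: [0.5625, 0.0509, 0.2964]
tool_rot: [0.281, 1.555, -0.283]
contact_force: [-15.6, 5.6, 7.4]
opening: 0.0231
```

Emit:
{"method": "carry_out", "body": {
  "increments": [
    [[-0.04,-0.13,0],[0.115,-0.046,0.05],0],
    [[-0.04,-0.13,0],[0.115,-0.046,0.05],0]
  ]
}}

```text
t: 19.5
tool_pos: [0.5626, 0.0511, 0.2964]
tool_rot: [0.279, 1.554, -0.283]
contact_force: [-16.1, 4.9, 9.2]
opening: 0.023
```

Run:
```python
from h import *
sf((7,0,15))
```

```text
t 19.5 pos [0.5626 0.0511 0.2964] zyaw -20.53 x [-0.0024 -0.0024 -1.    ] zz -0.0014 F [-16.09   4.91   9.2 ] op 0.023
tip slot mm: x 0.83 y -0.05 depth 15.69 | TCPx 1.13 F slot [-16.79  -1.13   9.2 ] tau [1.049 3.373 0.021]
turn units [ 0.024 -0.024 -0.046]
shift units (after turn) [ 0.264 -0.132  0.034]
```

Emit:
{"method": "carry_out", "body": {
  "increments": [
    [[-0.01,-0.12,0],[0.108,-0.044,0.07],0],
    [[-0.01,-0.12,0],[0.108,-0.044,0.07],0]
  ]
}}

```text
t: 19.7
tool_pos: [0.5626, 0.0508, 0.2965]
tool_rot: [0.28, 1.555, -0.281]
contact_force: [-14.2, 2.6, 4.6]
opening: 0.023
```

Emit:
{"method": "carry_out", "body": {
  "increments": [
    [[-0.01,-0.12,0],[0.108,-0.044,0.07],0],
    [[-0.01,-0.12,0],[0.108,-0.044,0.07],0]
  ]
}}

```text
t: 19.9
tool_pos: [0.5626, 0.0504, 0.2964]
tool_rot: [0.28, 1.556, -0.279]
contact_force: [-14.4, 2.7, 5.9]
opening: 0.0229
```

Run:
```python
from h import *
sf((7,0,15))
```

```text
t 19.9 pos [0.5626 0.0504 0.2964] zyaw -20.42 x [-0.0027  0.0014 -1.    ] zz -0.003 F [-14.43   2.73   5.91] op 0.0229
tip slot mm: x 0.72 y 0.02 depth 15.67 | TCPx 1.35 F slot [-14.46  -2.57   5.91] tau [0.639 2.929 0.067]
turn units [-0.014 -0.026 -0.067]
shift units (after turn) [ 0.265 -0.098  0.034]
```

Emit:
{"method": "carry_out", "body": {
  "increments": [
    [[-0.035,-0.13,0.02],[0.115,-0.04,0.06],0],
    [[-0.03,-0.13,0.02],[0.115,-0.042,0.06],0]
  ]
}}

```text
t: 20.1
tool_pos: [0.5627, 0.0505, 0.2964]
tool_rot: [0.276, 1.556, -0.276]
contact_force: [-16.0, 4.7, 7.0]
opening: 0.0229
```

Emit:
{"method": "carry_out", "body": {
  "increments": [
    [[-0.03,-0.13,0],[0.113,-0.042,0.06],0],
    [[-0.03,-0.13,0],[0.113,-0.042,0.06],0]
  ]
}}

```text
t: 20.3
tool_pos: [0.5626, 0.0506, 0.2964]
tool_rot: [0.275, 1.556, -0.275]
contact_force: [-15.5, 4.2, 6.9]
opening: 0.023
```

Run:
```python
from h import *
sf((7,0,15))
```

```text
t 20.3 pos [0.5626 0.0506 0.2964] zyaw -20.09 x [-2.5e-03  1.0e-04 -1.0e+00] zz -0.0024 F [-15.5    4.19   6.93] op 0.023
tip slot mm: x 0.80 y -0.01 depth 15.67 | TCPx 1.30 F slot [-15.98  -1.59   6.93] tau [ 0.927  3.248 -0.005]
turn units [-0.001 -0.025 -0.125]
shift units (after turn) [ 0.264 -0.108  0.033]
```

Emit:
{"method": "carry_out", "body": {
  "increments": [
    [[-0.03,-0.13,-0.01],[0.113,-0.042,0.06],0],
    [[-0.03,-0.13,-0.01],[0.113,-0.042,0.06],0],
    [[-0.03,-0.13,-0.01],[0.113,-0.042,0.06],0]
  ]
}}

```text
t: 20.6
tool_pos: [0.5626, 0.0508, 0.2964]
tool_rot: [0.276, 1.555, -0.277]
contact_force: [-16.0, 3.5, 7.1]
opening: 0.0228
```

Emit:
{"method": "carry_out", "body": {
  "increments": [
    [[0,-0.06,0],[0.05,-0.02,0.02],0],
    [[0,0,0],[0,0,0],0],
    [[0,0,0],[-0.03,0.012,0],0]
  ]
}}

```text
t: 20.9
tool_pos: [0.5614, 0.0512, 0.2967]
tool_rot: [0.275, 1.557, -0.277]
contact_force: [-1.7, 0.3, -0.2]
opening: 0.0231
```

Run:
```python
from h import *
sf((-1,0,15))
```

```text
t 20.9 pos [0.5614 0.0512 0.2967] zyaw -20.13 x [-4.e-03 -3.e-04 -1.e+00] zz -0.0036 F [-1.72  0.32 -0.17] op 0.0231
tip slot mm: x -0.83 y -0.07 depth 15.43 | TCPx -0.06 F slot [-1.73 -0.31 -0.17] tau [0.048 0.285 0.037]
turn units [ 0.002 -0.04  -0.117]
shift units (after turn) [-0.049  0.004  0.021]
```

Emit:
{"method": "carry_out", "body": {
  "increments": [
    [[0,0,0],[-0.05,0.018,0],0],
    [[0,0,0],[0,0,0],0]
  ]
}}

```text
t: 21.1
tool_pos: [0.5607, 0.0514, 0.2967]
tool_rot: [0.275, 1.555, -0.277]
contact_force: [-3.1, 0.6, -0.3]
opening: 0.0229
```

Run:
```python
from h import *
sf((-2,0,15))
```

```text
t 21.1 pos [0.5607 0.0514 0.2967] zyaw -20.14 x [-1.5e-03 -8.0e-04 -1.0e+00] zz -0.0012 F [-3.06  0.62 -0.28] op 0.0229
tip slot mm: x -0.98 y -0.05 depth 15.38 | TCPx -0.73 F slot [-3.08 -0.51 -0.28] tau [0.116 0.504 0.015]
turn units [ 0.008 -0.015 -0.115]
shift units (after turn) [-0.063  0.012  0.019]
```

Emit:
{"method": "carry_out", "body": {
  "increments": [
    [[0,0,0],[-0.05,0.018,0],0],
    [[0,0,0],[0,0,0],0]
  ]
}}

```text
t: 21.3
tool_pos: [0.5602, 0.0516, 0.2969]
tool_rot: [0.275, 1.552, -0.277]
contact_force: [-1.9, 1.3, -1.1]
opening: 0.0229
```

Run:
```python
from h import *
sf((-2,0,15))
```

```text
t 21.3 pos [0.5602 0.0516 0.2969] zyaw -20.15 x [ 9.0e-04 -1.1e-03 -1.0e+00] zz 0.0012 F [-1.91  1.3  -1.07] op 0.0229
tip slot mm: x -1.08 y 0.06 depth 15.19 | TCPx -1.33 F slot [-2.24  0.53 -1.07] tau [0.148 0.256 0.022]
turn units [ 0.011  0.009 -0.113]
shift units (after turn) [-0.035  0.002  0.009]
```

Emit:
{"method": "carry_out", "body": {
  "increments": [
    [[0,0.03,0],[-0.06,0.02,0],0],
    [[0,0,0],[0,0,0],0]
  ]
}}

```text
t: 21.5
tool_pos: [0.5593, 0.0519, 0.2972]
tool_rot: [0.275, 1.553, -0.277]
contact_force: [0.6, -0.2, -0.8]
opening: 0.0228
```

Run:
```python
from h import *
sf((-2.5,0,15))
```

```text
t 21.5 pos [0.5593 0.0519 0.2972] zyaw -20.16 x [-3.0e-04 -1.4e-03 -1.0e+00] zz 0.0002 F [ 0.56 -0.22 -0.77] op 0.0228
tip slot mm: x -2.22 y -0.15 depth 14.89 | TCPx -2.27 F slot [ 0.6  -0.   -0.77] tau [ 0.008 -0.037  0.023]
turn units [ 0.014 -0.003 -0.111]
shift units (after turn) [-0.013 -0.002 -0.005]
```

Emit:
{"method": "carry_out", "body": {
  "increments": [
    [[0,0,0],[0,0,0.2],0],
    [[0,0,0],[0,0,0.3],0],
    [[0,0,0],[0,0,0.5],0],
    [[0,0,0],[0,0,0.8],0],
    [[0,0,0],[0,0,1],0],
    [[0,0,0],[0,0,0.5],0],
    [[0,0,0],[0,0,0],0]
  ]
}}

```text
t: 22.2
tool_pos: [0.5597, 0.0518, 0.3713]
tool_rot: [0.275, 1.548, -0.277]
contact_force: [0.2, 0.5, -0.2]
opening: 0.0228
```

Run:
```python
from h import *
sf((-2.5,0,15))
p,d=get_image("wrist");cv2.imwrite("pics/m.png",p);cv2.imwrite("pics/m1.png",cv2.resize(p[170:330,230:410],None,fx=4,fy=4,interpolation=cv2.INTER_CUBIC))
o,M=st()
for y in (-4,4): print(proj("wrist",o["tool_pos"]+M@[.2121,y/1e3,0]))
for e in tip_of("wrist","tool_tip"):print(e)
```

```text
t 22.2 pos [0.5597 0.0518 0.3713] zyaw -20.16 x [ 0.0051 -0.0018 -1.    ] zz 0.0054 F [ 0.25  0.54 -0.15] op 0.0228
tip slot mm: x -0.66 y 0.23 depth -59.20 | TCPx -1.82 F slot [ 0.04  0.59 -0.15] tau [ 0.024 -0.002  0.003]
turn units [ 0.019  0.051 -0.111]
shift units (after turn) [-3.60e-02  2.00e-03 -3.71e+00]
t 22.25 pos [0.5596 0.0518 0.3707] zyaw -20.17 x [ 0.0044 -0.0018 -1.    ] zz 0.0048 F [ 0.32 -0.71 -0.29] op 0.0228
[323.19083772 284.70054222]
[323.20720823 269.24467765]
{'centre': [320.2, 275.5], 'p': 0.76}
{'centre': [521.8, 388.1], 'p': 0.61}
```

View pics/m1.png

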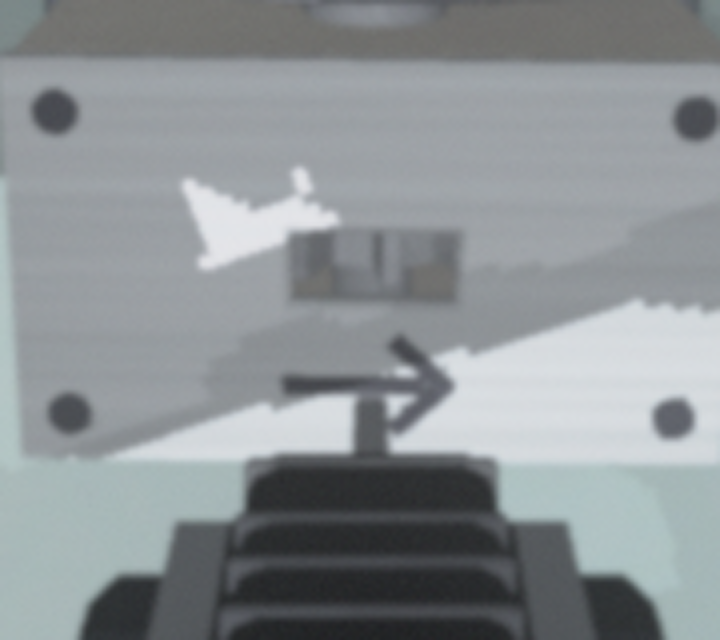

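Emit:
{"method": "carry_out", "body": {
  "increments": [
    [[0,0,0.12],[0,-0.9,0.1],0],
    [[0,0,0.12],[0,-1,0.05],0],
    [[0,0,0.12],[0,-1,0.05],0],
    [[0,0,0.12],[0,-1,0],0],
    [[0,0,0.12],[0,-1,0],0],
    [[0,0,0.12],[0,-1,0],0],
    [[0,0,0.12],[0,-1,0],0],
    [[0,0,0.12],[0,-1,0],0]
  ]
}}

```text
t: 23.1
tool_pos: [0.5564, -0.1091, 0.3626]
tool_rot: [0.195, 1.577, -0.194]
contact_force: [-0.4, 0.8, -0.5]
opening: 0.0228
```

Emit:
{"method": "carry_out", "body": {
  "increments": [
    [[0,0,0.12],[0,-1,0],0],
    [[0,0,0.12],[0,-1,0],0],
    [[0,0,0.12],[0,-1,0],0],
    [[0,0,0.12],[0,-1,0],0],
    [[0,0,0.12],[0,-0.9,0],0],
    [[0,0,0.12],[0,-0.7,0],0],
    [[0,0,0.12],[0,-0.5,0],0],
    [[0,0,0],[0,0,0],0]
  ]
}}

```text
t: 23.9
tool_pos: [0.5532, -0.2375, 0.3505]
tool_rot: [0.133, 1.6, -0.123]
contact_force: [0.2, 0.1, -0.2]
opening: 0.023
```

```bash
cat >> h.py <<'E'
def sd(z):
    fix(-9.2);o=get_obs();print("shift to stand",((np.array([.5534,-.2705,z])-o["tool_pos"])/.02).round(3))
E
python3 - <<'E'
from h import *
sd(.30)
E
```

```text
t 23.9 pos [ 0.5532 -0.2375  0.3505] zyaw -9.3 x [-0.032   0.0086 -0.9995] zz -0.033 F [ 0.22  0.13 -0.17] op 0.023
turn units [-0.085 -0.32   0.018]
shift to stand [ 0.009 -1.651 -2.524]
```

Emit:
{"method": "carry_out", "body": {
  "increments": [
    [[-0.05,-0.16,0],[0,-0.8,0],0],
    [[-0.04,-0.16,0.02],[0.01,-0.8,0],0],
    [[0,0,0],[0,0,-0.4],0],
    [[0,0,0],[0,0,0],0]
  ]
}}

```text
t: 24.3
tool_pos: [0.5533, -0.2711, 0.3406]
tool_rot: [0.126, 1.566, -0.125]
contact_force: [-0.5, 0.1, -1.1]
opening: 0.0229
```

Run:
```python
from h import *
sd(.30)
```

```text
t 24.3 pos [ 0.5533 -0.2711  0.3406] zyaw -9.15 x [ 1.2e-03  2.0e-04 -1.0e+00] zz 0.0012 F [-0.45  0.12 -1.12] op 0.0229
turn units [-0.002  0.012 -0.009]
shift to stand [ 0.006  0.03  -2.029]
```

Emit:
{"method": "carry_out", "body": {
  "increments": [
    [[0,0,0],[0,0.03,-0.8],0],
    [[0,0,0],[0,0,-0.8],0],
    [[0,0,0],[0,0,-0.8],0],
    [[0,0,0],[0,0,-0.6],0],
    [[0,0,0],[0,0,-0.4],0],
    [[0,0,0],[0,0,0],0]
  ]
}}

```text
t: 24.9
tool_pos: [0.5523, -0.2683, 0.2638]
tool_rot: [0.127, 1.57, -0.122]
contact_force: [0.2, -1.1, -1.5]
opening: 0.023
```

Run:
```python
from h import *
sd(.2535)
p,d=get_image("wrist");cv2.imwrite("pics/n1.png",cv2.resize(p[200:320,240:400],None,fx=5,fy=5,interpolation=cv2.INTER_CUBIC))
```

```text
t 24.9 pos [ 0.5523 -0.2683  0.2638] zyaw -9.05 x [-0.0027  0.0034 -1.    ] zz -0.0032 F [ 0.2  -1.1  -1.55] op 0.023
turn units [-0.034 -0.027 -0.026]
shift to stand [ 0.053 -0.11  -0.514]
```

View pics/n1.png

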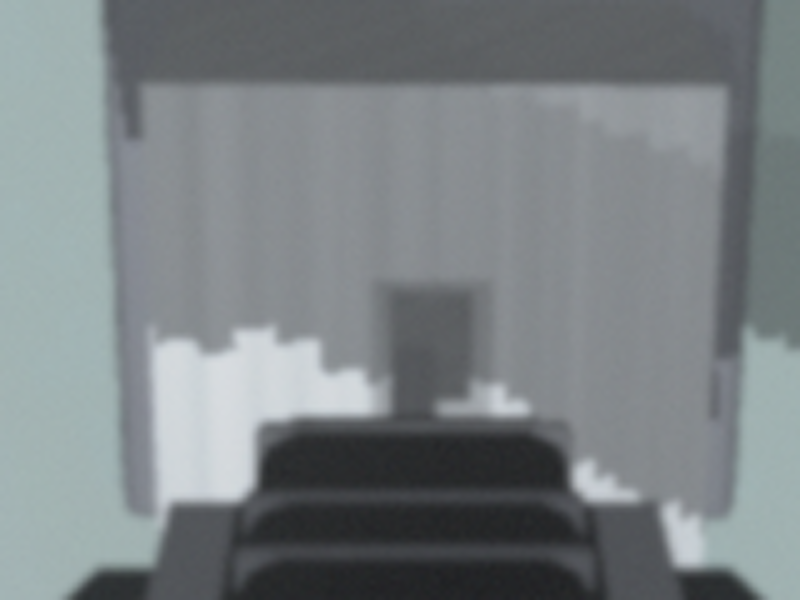

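Emit:
{"method": "carry_out", "body": {
  "increments": [
    [[-0.03,-0.03,-0.02],[0.05,-0.11,0],0],
    [[0,0,0],[0,0,-0.1],0],
    [[0,0,0],[0,0,0],0]
  ]
}}

```text
t: 25.25
tool_pos: [0.5544, -0.2713, 0.2645]
tool_rot: [0.124, 1.562, -0.127]
contact_force: [0.0, 0.2, -0.5]
opening: 0.0231
```

Run:
```python
from h import *
sd(.2221)
p,d=get_image("wrist");cv2.imwrite("pics/o1.png",cv2.resize(p[200:320,240:400],None,fx=5,fy=5,interpolation=cv2.INTER_CUBIC))
```

```text
t 25.25 pos [ 0.5544 -0.2713  0.2645] zyaw -9.17 x [ 0.0046 -0.0025 -1.    ] zz 0.0049 F [ 0.03  0.25 -0.54] op 0.0231
turn units [ 0.025  0.046 -0.005]
shift to stand [-0.051  0.039 -2.119]
```

View pics/o1.png

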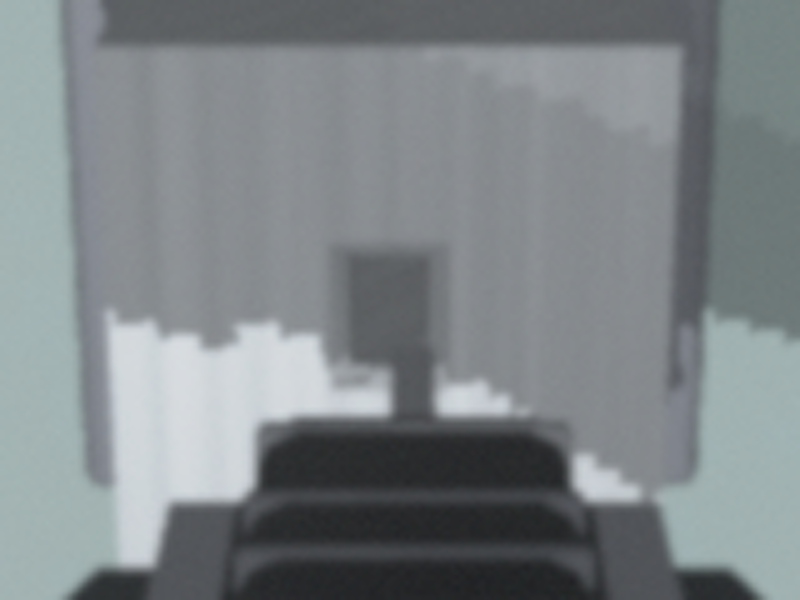

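Emit:
{"method": "carry_out", "body": {
  "increments": [
    [[0.012,0.023,0],[-0.025,0.02,0],0],
    [[0,0,0],[0,0,0],0]
  ]
}}

```text
t: 25.5
tool_pos: [0.5542, -0.2711, 0.2658]
tool_rot: [0.124, 1.563, -0.127]
contact_force: [-0.4, -0.9, -0.4]
opening: 0.0228
```

Run:
```python
from h import *
sd(.2221)
```

```text
t 25.5 pos [ 0.5542 -0.2711  0.2658] zyaw -9.18 x [ 0.004  -0.0025 -1.    ] zz 0.0044 F [-0.43 -0.9  -0.36] op 0.0228
turn units [ 0.025  0.04  -0.004]
shift to stand [-0.042  0.032 -2.187]
```

Emit:
{"method": "carry_out", "body": {
  "increments": [
    [[0.02,0.04,0],[-0.04,0.03,0],0],
    [[0,0,0],[0,0,0],0]
  ]
}}

```text
t: 25.7
tool_pos: [0.5534, -0.2706, 0.2663]
tool_rot: [0.125, 1.567, -0.126]
contact_force: [0.8, 0.3, -0.0]
opening: 0.0231
```

Run:
```python
from h import *
sd(.2221)
```

```text
t 25.7 pos [ 0.5534 -0.2706  0.2663] zyaw -9.18 x [ 2.e-04 -7.e-04 -1.e+00] zz 0.0003 F [ 0.75  0.27 -0.05] op 0.0231
turn units [ 0.007  0.002 -0.003]
shift to stand [-1.000e-03  3.000e-03 -2.208e+00]
```

Aligned. Lowering gently.

Emit:
{"method": "carry_out", "body": {
  "increments": [
    [[0,0,0],[0,0,-0.3],0],
    [[0,0,0],[0,0,-0.3],0],
    [[0,0,0],[0,0,-0.15],0]
  ]
}}

```text
t: 26.0
tool_pos: [0.5535, -0.2705, 0.2506]
tool_rot: [0.125, 1.566, -0.127]
contact_force: [-0.0, 0.4, -1.9]
opening: 0.023
```

Run:
```python
from h import *
sd(.2221)
p,d=get_image("wrist");cv2.imwrite("pics/q1.png",cv2.resize(p[200:320,240:400],None,fx=5,fy=5,interpolation=cv2.INTER_CUBIC))
```

```text
t 26.0 pos [ 0.5535 -0.2705  0.2506] zyaw -9.18 x [ 0.001  -0.0012 -1.    ] zz 0.0012 F [-0.05  0.37 -1.87] op 0.023
turn units [ 0.012  0.01  -0.004]
shift to stand [-0.006  0.002 -1.425]
```

View pics/q1.png

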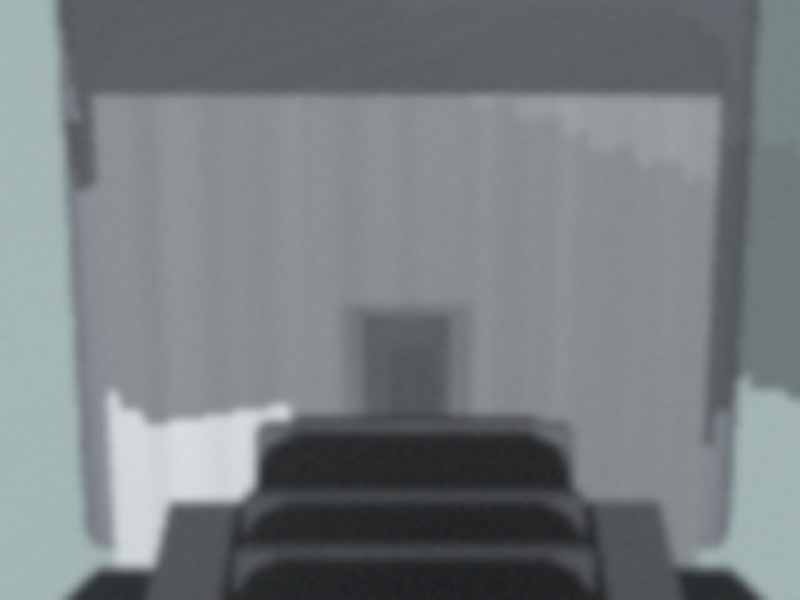

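Emit:
{"method": "carry_out", "body": {
  "increments": [
    [[0,0,0],[-0.02,0,-0.3],0],
    [[0,0,0],[0,0,-0.3],0],
    [[0,0,0],[0,0,-0.2],0]
  ]
}}

```text
t: 26.35
tool_pos: [0.5529, -0.2705, 0.2327]
tool_rot: [0.125, 1.567, -0.126]
contact_force: [0.0, -0.0, -0.2]
opening: 0.0231
```

Run:
```python
from h import *
sd(.2221)
```

```text
t 26.35 pos [ 0.5529 -0.2705  0.2327] zyaw -9.18 x [ 3.e-04 -7.e-04 -1.e+00] zz 0.0004 F [ 0.01 -0.02 -0.15] op 0.0231
turn units [ 0.007  0.003 -0.004]
shift to stand [ 0.023 -0.002 -0.531]
```

Emit:
{"method": "carry_out", "body": {
  "increments": [
    [[0,0,0],[0.01,0,-0.25],0],
    [[0,0,0],[0,0,-0.15],0],
    [[0,0,0],[0,0,-0.08],0],
    [[0,0,0],[0,0,0],0]
  ]
}}

```text
t: 26.75
tool_pos: [0.553, -0.2704, 0.2214]
tool_rot: [0.126, 1.568, -0.126]
contact_force: [-0.9, 1.2, 1.3]
opening: 0.0229
```

Run:
```python
from h import *
sd(.2221)
```

```text
t 26.75 pos [ 0.553  -0.2704  0.2214] zyaw -9.18 x [-8.e-04  0.e+00 -1.e+00] zz -0.0008 F [-0.91  1.24  1.27] op 0.0229
turn units [-0.    -0.008 -0.004]
shift to stand [ 0.021 -0.006  0.035]
```

Emit:
{"method": "carry_out", "body": {
  "increments": [
    [[0,0,0],[0,0,-0.05],0],
    [[0,0,0],[0,0,-0.03],0]
  ]
}}

```text
t: 26.95
tool_pos: [0.5533, -0.2705, 0.2214]
tool_rot: [0.126, 1.568, -0.126]
contact_force: [-1.2, 1.1, 1.3]
opening: 0.0226
```

Emit:
{"method": "carry_out", "body": {
  "increments": [
    [[0,0,0],[0,0,0],0.4],
    [[0,0,0],[0,0,0],0.6],
    [[0,0,0],[0,0,0],1],
    [[0,0,0],[0,0,0],1],
    [[0,0,0],[0,0,0],1],
    [[0,0,0],[0,0,0],1]
  ]
}}

```text
t: 27.55
tool_pos: [0.5537, -0.2708, 0.2219]
tool_rot: [0.125, 1.566, -0.127]
contact_force: [-0.5, -0.9, 0.1]
opening: 0.0851
```

Run:
```python
from h import *
sd(.2221)
```

```text
t 27.55 pos [ 0.5537 -0.2708  0.2219] zyaw -9.17 x [ 0.0013 -0.0015 -1.    ] zz 0.0016 F [-0.46 -0.86  0.1 ] op 0.0851
turn units [ 0.015  0.013 -0.005]
shift to stand [-0.013  0.015  0.011]
```

Emit:
{"method": "carry_out", "body": {
  "increments": [
    [[0,0,0],[0,0,0.5],1],
    [[0,0,0],[0,0,0.8],1],
    [[0,0,0],[0,0,1],1],
    [[0,0,0],[0,0,1],1],
    [[0,0,0],[0,0,1],1],
    [[0,0,0],[0,0,1],1],
    [[0,0,0],[0,0,0.6],1],
    [[0,0,0],[0,0,0],1]
  ]
}}

```text
t: 28.35
tool_pos: [0.5534, -0.2706, 0.3537]
tool_rot: [0.122, 1.559, -0.129]
contact_force: [0.3, 0.6, 0.1]
opening: 0.0849
```

Run:
```python
from h import *
st()
p,d=get_image("wrist");cv2.imwrite("pics/r.png",p)
c,M,q=cal("wrist");cc=get_calibration("wrist")
for e in tip_of("wrist","tool_handle"):
  print(e)
  u,v=map(int,e["centre"]);print([w("wrist",u,vv,d[vv,u]).round(4) for vv in(v,v+6,v+12)])
for n in("scene","top"):
  p,d=get_image(n);cv2.imwrite(f"pics/r_{n}.png",p)
  for s in("beaker","dropper","jar"):
    print(n,s,[(np.round(e["centre"],1),round(e["p"],2)) for e in tip_of(n,s)[:1]])
p=cv2.imread("pics/r_scene.png");cv2.imwrite("pics/r_sc.png",cv2.resize(p[180:330,250:450],None,fx=4,fy=4,interpolation=cv2.INTER_CUBIC))
```

```text
t 28.35 pos [ 0.5534 -0.2706  0.3537] zyaw -9.17 x [ 0.0073 -0.0053 -1.    ] zz 0.008 F [0.29 0.58 0.06] op 0.0849
{'centre': [320.5, 221.4], 'p': 0.89}
[array([ 0.554 , -0.2594,  0.0856]), array([ 0.5534, -0.2632,  0.085 ]), array([ 0.5528, -0.2666,  0.0859])]
{'centre': [316.4, 201.5], 'p': 0.32}
[array([ 0.5517, -0.2565,  0.0483]), array([ 0.5518, -0.2566,  0.0634]), array([ 0.552 , -0.2564,  0.078 ])]
scene beaker [(array([330. , 237.1]), 0.76)]
scene dropper [(array([292.9, 262.4]), 0.62)]
scene jar [(array([207.6, 336.9]), 0.74)]
top beaker [(array([418.3, 194.1]), 0.77)]
top dropper [(array([356.2, 189.3]), 0.5)]
top jar [(array([232.2, 185.5]), 0.79)]
```

View pics/r.png

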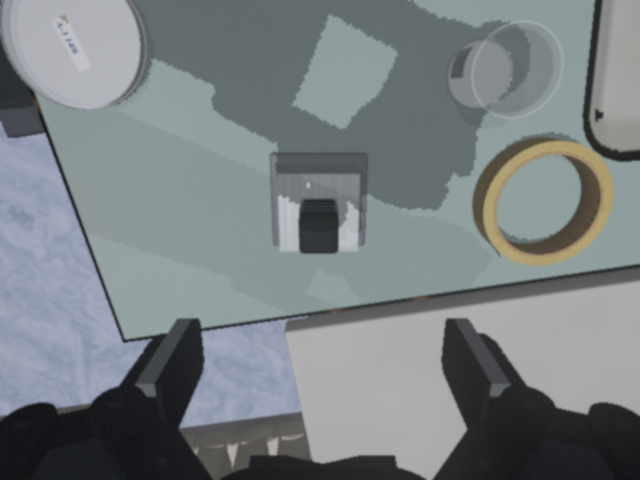

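View pics/r_sc.png

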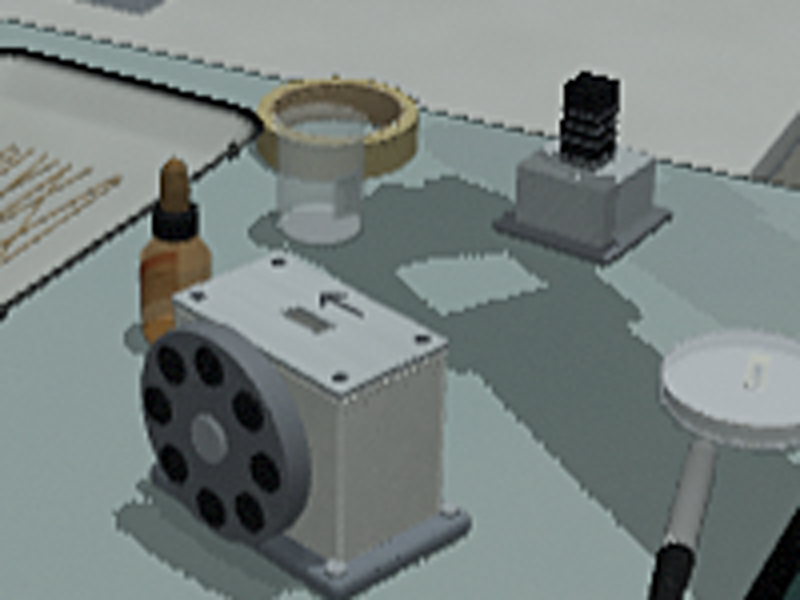

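Emit:
{"method": "carry_out", "body": {
  "increments": [
    [[0,0,0],[0,0,0.3],1],
    [[0,0,0],[0,0,0],1],
    [[0,0,0],[0,0,0],1]
  ]
}}

```text
t: 29.15
tool_pos: [0.5528, -0.2702, 0.3551]
tool_rot: [0.125, 1.566, -0.126]
contact_force: [1.0, 0.3, 0.5]
opening: 0.0853
```

```bash
python3 -c "
from h import *
st();print(finish_job())"
```

```text
t 29.15 pos [ 0.5528 -0.2702  0.3551] zyaw -9.17 x [ 6.e-04 -1.e-03 -1.e+00] zz 0.0008 F [0.96 0.29 0.54] op 0.0853
the job is handed in; nothing more can be done
None
```

I took the tool from its stand and worked the star wheel in the direction of the arrow with three strokes. On the third stroke the wheel came up firm, with the blade about at the slot's centre. I then put the tool back in its stand and handed the job in at about 29 s.

- **Snug:** I built the push up to the stop, then held it for roughly 1 s. It read 14.5–17 N along the slot, and 16 N near the end. The highest total force I read was about 19 N, but I read forces only at the end of each move.
- **Wheel on its stop:** As I backed off, the tooth followed the blade by 1–2 mm before letting go. I lifted straight out and did not push again to confirm the wheel still bears on the stop.
- **Tool in its stand:** The blade went into the hole cleanly. It seated with about 2 N of contact force, at the grip height it was taken from to within 1 mm, and the last scene picture looks the same as the first. One depth reading put the handle top at about 86 mm, against the 88 mm expected. I put that down to depth noise, since it reads low rather than high.
- **Other items:** The beaker, dropper and jar show no visible movement. The network centres differ from the first pictures by up to 5 pixels, which I take as detector scatter. The gripper is clear and touches nothing.

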